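Clear the test box lid and hold it open for inspection

TASK

A spare I/O module was left lying on the closed lid of the test box: pick it up, lean it at a slant against the green solder spool standing beside the box, one edge standing on the bench, and let go of it. Then lift the box's spring-loaded lid by its black bar handle and hold it open at 60 degrees from closed so the terminals inside can be inspected; finish while still holding it there, because it springs shut when released. Do not shove the spool away, and leave the shaft coupling, the blue tape roll and the bottle near the front of the bench where they are.

Things in the scene. Friction and masses are not known exactly. Their poses are not given: they have to be found in the camera images.
- test_box: grey enclosure fixed to the bench, 130 (x) x 120 (y) x 72 mm high, mounting ears out to y = +-75 mm, three 12 mm cable glands on its front (-x). Origin: centre of its underside. A terminal strip stands inside. It carries the blue lid: 134 x 124 x 7 mm; closed, its underside is at 73 mm and its top at 80 mm. A fixed orange motor cable arches past it on the right.
- lid (a joint): angle of the blue lid, rad: 0 = closed, grows as the front edge rises, stop at 1.9 (60 degrees = 1.047). Weight 0.25 kg and a spring press it shut from every angle; about 1 to 2 N at the handle hold it.
- lid_handle (a point): centre of the handle: round black bar, 12 mm diameter, 104 mm long, parallel to the hinge (box y), level with the lid, 50 mm in front of its edge (44 mm gap for a finger), on two 8 mm rods at y = +-46 mm. Closed: 76.5 mm above the bench. It can turn between the pads as the lid swings. Site x: handle to hinge; z: out of the lid's top.
- lid_hinge (a point): middle of the lid's hinge line, at the far (+x) side of the box, 73 mm above the bench; the handle bar is 184 mm from it. The point turns with the lid; its y axis lies along the hinge.
- module: light grey flat I/O module, loose, 100 (x) x 68 (y) x 12 mm (z), 45 to 85 g. Origin: centre of its large underside. It starts flat on the closed lid, its 100 mm length roughly along the hinge; it can be taken across its 68 mm width.
- solder_spool: spool of solder wire standing upright beside the box, green round flanges 65 mm diameter at top and bottom, 52 mm high, loose, 0.5 kg. Origin: centre of its underside.
- shaft_coupling: bystander: light metal shaft coupling, 40 mm diameter, 35 mm high, loose. Origin: centre of its underside.
- blue_tape: bystander: roll of blue tape lying flat, 57 mm diameter, 19 mm high, loose. Origin: centre of its underside.
- bottle: bystander: cream bottle with a blue cap, 41 mm diameter, 90 mm high, loose. Origin: centre of its underside.
Things that resemble listed ones, but are neither listed nor needed, are in the scene too. Of the things shaped like the module, the grey one is meant.

How it is judged:
By the outcome, as a careful person would: the job done as asked, in the order asked, and still so for the second after the job is handed in, while the arm keeps its last pose, push and grip.
It also fails if it takes over 58 s, if anything falls off the work surface, if the arm or the gripper's body presses on something with over 40 N, if the wrist force passes 120 N, or if a joint passes its speed limit or range.

ROBOT

A 6-joint arm with a two-finger parallel gripper is mounted at the origin on a cart in front of the work surface, level with it; the furniture and walls round the work are solid. World frame = base frame: x ahead of the robot, y to its left, z up, the work surface at z = 0. Lengths are in mm, angles in rad, forces in N, time in s.
With the tool pointing down it reaches from about 225 to 725 mm from the base axis. Payload 3.1 kg.
Tool frame: the origin (TCP) lies midway between the tips of the shut fingers; the grasp point (between the pads) lies 19 mm behind it; z points along the fingers, y is the line along which they close (so a half turn about z gives the same grasp; the last joint's range is limited). The gripper opens to 85 mm and grips with 20 to 120 N. Pads are 22 mm wide; open, the fingers measure 114 mm over their backs; the gripper's body (76 mm by 85 mm) begins 54 mm behind the grasp point. The pads swing forward as they close: fully open they stand 13 mm farther back than shut.
Start: joints at [-1.253, 0.048, 0.099, 1.622, 0, 1.443], TCP at [226.354, -473.689, 203.712] pointing down, gripper open.
Joint ranges: [-2.91, 2.91], [-0.99, 1.94], [-1.21, 1.42], [-2.12, 2.29], [-1.49, 1.47], [-3.14, 3.14]. Speed limits (rad/s): [2.79, 2.79, 3.14, 3.14, 3.14, 3.14].

INTERFACE

Orientations are given as a unit quaternion [w, x, y, z].
In Python, from plant import arm gives the robot as it stands.
- The arm moves only by the tool send_rows, never from a script. Its argument "steps" is a list of rows, each an object of numbers: "tx", "ty", "tz": the shift along the tool's x, y, z in cm; "yaw": the turn about the tool's z in degrees. A call has 1 to 12 rows; each row is the pose to reach, as a shift and turn from the pose commanded when the call began, along the tool's axes at that moment; what a row does not reach only later rows make up. A row lasts 1/12 s, in which the tool goes at most 41.7 mm and 7.16 degrees, less where a joint would pass 70% of its speed; a pose out of reach is approached as far as the arm can. A call with a gripper value outside its range is refused whole. "jaw" is the opening, from 0 (shut) to 1 (fully open), set as the call begins (left out, the last holds). The fingers move at their own pace and stop on an object; the grip force is fixed at half the most. Time passes only in rows, so rows that repeat a pose let the fingers close. It gives the time, the measured TCP pose, the force, the opening and the grip force at its end, in the units of the state.
- arm.get_obs(): the state, without advancing time (a new reading comes with each control period).
- arm.grab_frame(name): name is "side" or "top" or "wrist"; returns a dict with "pixels" (480x640x3 uint8, red, green, blue), "fovy" (degrees; the focal length in pixels is half the picture's height over the tangent of half this angle, whatever the lens; pixels are square), "cx", "cy" (the principal point, pixels), "world_from_camera" (4x4, takes a point from camera to world coordinates). Camera axes: x right, y down, z forward; pixel columns grow to the right and rows downward; lengths in mm; the calibration is good to about 2 mm. A picture is of the moment at which its call begins. There is no depth.
- arm.sign_off(): hands the job in; it is judged then, once.
The state is a dict: "clock": time; "q": joint angles; "qvel": joint speeds; "tau": joint torques, N m; "tcp_pos": TCP position; "ee_rot": TCP orientation; "contact_force": force on the tool from outside, world axes, zero at the start; "moment": the same for the moment, N m; "finger_gap": finger opening in mm; "grip_force": force on a finger pad.
Only numpy, scipy, OpenCV 4.12 (cv2) and the standard library are available. Lean on these libraries where they do the work, as an engineer would, in place of code of your own. Each camera call takes 0.05 s, during which the arm holds its last target. There are 200 camera calls.

## Working session

There is one attempt and no reset: what is moved stays moved. The work goes in short steps, Python scripts to look and compute and a tool call to move; the robot and the scene stay as the last step left them, time stands still between calls to the robot, and variables do not carry over. Pictures are saved under pics/ and viewed, at most 10 in all, crops included, and the job is handed in when it is done.

Besides the shell and the picture viewer there is one more tool, called as name([rows], argument=value, ...), one row to a line, values as JSON. send_rows: Moves the arm, as the interface text tells. Its arguments: {"type":"object","properties":{"steps":{"type":"array","items":{"type":"object","properties":{"tx":{"type":"number"},"ty":{"type":"number"},"tz":{"type":"number"},"yaw":{"type":"number"}}}},"jaw":{"type":"number"}},"required":["steps"]}

```bash
mkdir -p pics; ls; cat > h.py <<'E'
import numpy as np, cv2, json
from plant import arm
def grab(n,save=None):
    f=arm.grab_frame(n)
    np.savez(f'/tmp/{n}.npz',p=f['pixels'],T=f['world_from_camera'],c=[f['fovy'],f['cx'],f['cy']])
    if save: cv2.imwrite('pics/'+save,f['pixels'][:,:,::-1])
def load(n):
    d=np.load(f'/tmp/{n}.npz'); return d['p'],d['T'],d['c']
def ray(n,u,v):
    p,T,c=load(n); f=240/np.tan(np.radians(c[0])/2)
    d=np.array([(u-c[1])/f,(v-c[2])/f,1.]); return T[:3,3],T[:3,:3]@d
def onz(n,u,v,z):
    o,d=ray(n,u,v); return o+d*(z-o[2])/d[2]
def proj(n,P):
    p,T,c=load(n); f=240/np.tan(np.radians(c[0])/2)
    q=np.linalg.inv(T)@np.append(P,1); return q[0]/q[2]*f+c[1],q[1]/q[2]*f+c[2]
E
python3 - <<'E'
from h import *
grab('top','top0.png');grab('side','side0.png')
o=arm.get_obs();print(o['clock'],o['tcp_pos'],o['ee_rot'],o['finger_gap'],o['contact_force'])
for n in('top','side'):
    p,T,c=load(n);print(T.round(2),c)
E
```

```text
pics
0.1 [ 226.18264893 -473.13793765  202.63560063] [-1.02922671e-03  9.75255309e-01  2.21079200e-01 -9.95208248e-05] 85.3825916102416 [-0.55691614 -0.3635288   0.35566252]
[[ 3.00000e-02 -1.00000e+00  8.00000e-02  4.66690e+02]
 [-1.00000e+00 -3.00000e-02 -2.00000e-02  2.86520e+02]
 [ 2.00000e-02 -8.00000e-02 -1.00000e+00  1.63255e+03]
 [ 0.00000e+00  0.00000e+00  0.00000e+00  1.00000e+00]] [ 42.41211207 310.91037494 235.65475426]
[[-9.40000e-01 -1.70000e-01  2.90000e-01  2.40620e+02]
 [-3.30000e-01  5.10000e-01 -7.90000e-01  1.23231e+03]
 [-1.00000e-02 -8.40000e-01 -5.30000e-01  7.09710e+02]
 [ 0.00000e+00  0.00000e+00  0.00000e+00  1.00000e+00]] [ 52.72199899 319.37800702 237.51899412]
```

View pics/top0.png

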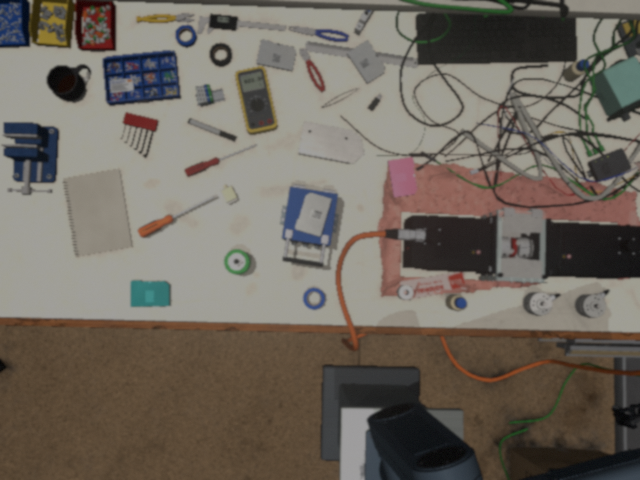

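View pics/side0.png

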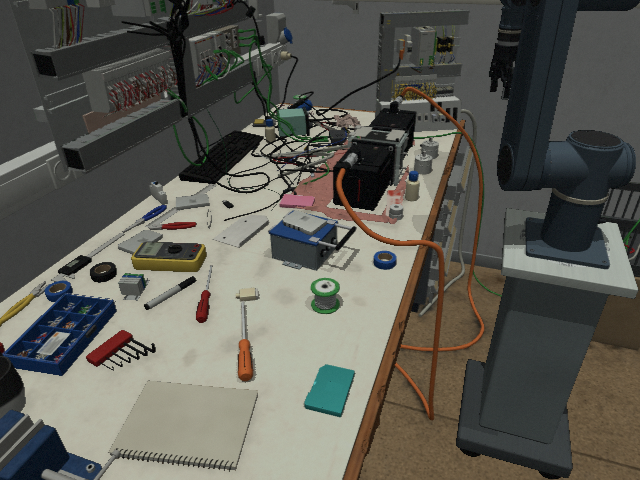

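The top view shows the grey module at (314,214) on the blue lid, the handle bar at (307,262), the spool at (238,261) and the tape at (314,298). Things that could be taken for the module are the teal one (150,293), the grey ones (277,54) and (367,62), the plate (332,142) and the pink one (402,176). I choose (314,214) because it is the grey one on the closed lid. Next is a close crop and a measurement.

```bash
python3 - <<'E'
from h import *
t,_,_=load('top');s,_,_=load('side')
a=cv2.resize(t[165:315,210:350],None,fx=3.6,fy=3.6,interpolation=cv2.INTER_CUBIC)
b=cv2.resize(s[195:325,255:405],None,fx=2.6,fy=2.6,interpolation=cv2.INTER_CUBIC)
h=max(a.shape[0],b.shape[0]);im=np.zeros((h,800,3),np.uint8)
b=b[:,:800-a.shape[1]]
im[:a.shape[0],:a.shape[1]]=a; im[:b.shape[0],a.shape[1]:a.shape[1]+b.shape[1]]=b
cv2.imwrite('pics/crop1.png',im[:,:,::-1])
hsv=cv2.cvtColor(t,cv2.COLOR_RGB2HSV)
def cs(m,z,name,roi):
    x0,x1,y0,y1=roi;mm=np.zeros_like(m);mm[y0:y1,x0:x1]=m[y0:y1,x0:x1]
    c=max(cv2.findContours(mm,0,2)[0],key=cv2.contourArea)
    r=cv2.minAreaRect(c);P=[onz('top',*p,z)[:2].round(0) for p in cv2.boxPoints(r)]
    print(name,np.round(r[0],1),np.round(r[1],1),round(r[2],1),'C',onz('top',*r[0],z).round(1),*P)
cs(cv2.inRange(hsv,(105,90,40),(125,255,255)),80,'lid',(270,350,175,250))
cs(cv2.inRange(hsv,(45,80,60),(85,255,255)),52,'spool',(215,265,240,285))
cs(cv2.inRange(hsv,(100,80,40),(125,255,255)),19,'tape',(295,335,280,315))
hh=cv2.inRange(hsv,(0,0,100),(180,70,255));cs(hh,92,'module',(296,332,192,236))
E
```

```text
lid [309.6 216.3] [47.7 51.6] 9.1 C [638.9 255.8  80. ] [582. 324.] [712. 307.] [696. 187.] [566. 205.]
spool [236.9 261.7] [23.7 22.8] 26.6 C [520.6 437.6  52. ] [507. 477.] [560. 453.] [534. 398.] [482. 422.]
tape [313.5 298.5] [19.8 19.8] 45.0 C [431.4 239.1  19. ] [430. 275.] [468. 240.] [432. 203.] [395. 238.]
module [313.3 213.5] [33.2 42.8] 5.2 C [644.8 247.1  92. ] [594. 292.] [701. 285.] [696. 202.] [588. 209.]
```

View pics/crop1.png

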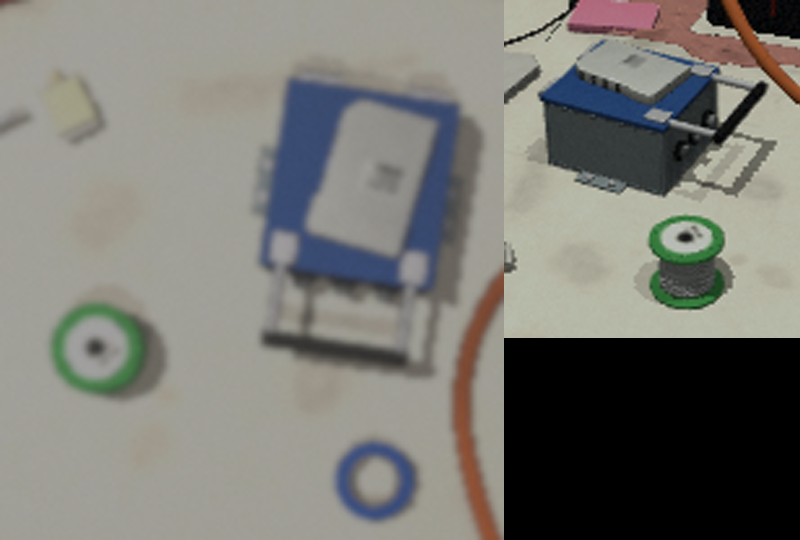

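The crop confirms the grey module on the lid. Its corners are near crop pixels (355,98), (438,122), (400,258) and (306,230), so the long side runs nearly along box x, about -19° in the world. The spool is free and upright at left, and the handle is in front. I'll go up and over for a near look with the wrist camera.

```bash
cat >> h.py <<'E'
def state():
    o=arm.get_obs();w,x,y,z=o['ee_rot']
    from scipy.spatial.transform import Rotation as R
    M=R.from_quat([x,y,z,w]).as_matrix(); return o,M
def go(P,ang=None):
    "print shift cm / yaw deg from now to world P with tool x at ang deg"
    o,M=state();d=M.T@(np.array(P)-o['tcp_pos'])/10;a=np.degrees(np.arctan2(M[1,0],M[0,0]))
    y=0 if ang is None else (a-ang+180)%360-180
    print('t',round(o['clock'],2),'tcp',o['tcp_pos'].round(1),'ang',round(a,1),'-> tx ty tz',d.round(2),'yaw',round(y,1))
E
python3 - <<'E'
from h import *
go((226,-474,330),161.4);go((440,-100,330),161.4);go((570,220,300),161.4)
P=[(355,98),(438,122),(400,258),(306,230)]
Q=np.array([onz('top',210+u/3.6,165+v/3.6,92) for u,v in P]);print(Q.round(0),Q.mean(0))
E
```

```text
t 0.1 tcp [ 226.2 -473.1  202.6] ang 25.5 -> tx ty tz [ -0.05   0.04 -12.74] yaw -135.9
t 0.1 tcp [ 226.2 -473.1  202.6] ang 25.5 -> tx ty tz [ 35.39 -24.47 -12.68] yaw -135.9
t 0.1 tcp [ 226.2 -473.1  202.6] ang 25.5 -> tx ty tz [ 60.91 -47.73  -9.62] yaw -135.9
[[698. 260.  92.]
 [683. 202.  92.]
 [587. 226.  92.]
 [605. 292.  92.]] [643.39272205 244.94168268  92.        ]
```

send_rows([
  {"tz": -4, "yaw": -7},
  {"tz": -8, "yaw": -14},
  {"tz": -12.7, "yaw": -21},
  {"tx": 3.5, "ty": -2.4, "tz": -12.7, "yaw": -28},
  {"tx": 7, "ty": -4.9, "tz": -12.7, "yaw": -35},
  {"tx": 10.5, "ty": -7.3, "tz": -12.7, "yaw": -42},
  {"tx": 14, "ty": -9.7, "tz": -12.7, "yaw": -49},
  {"tx": 17.5, "ty": -12.1, "tz": -12.7, "yaw": -56},
  {"tx": 21, "ty": -14.5, "tz": -12.7, "yaw": -63},
  {"tx": 24.5, "ty": -17, "tz": -12.7, "yaw": -70},
  {"tx": 28, "ty": -19.4, "tz": -12.7, "yaw": -77},
  {"tx": 31.5, "ty": -21.8, "tz": -12.7, "yaw": -84},
], jaw=0.9)

```text
invalid input
```

```bash
python3 -c "
from h import *
go((570,220,300),162)"
```

```text
t 0.1 tcp [ 226.2 -473.1  202.6] ang 25.5 -> tx ty tz [ 60.91 -47.73  -9.62] yaw -136.5
```

send_rows([
  {"tx": 0, "ty": 0, "tz": -4, "yaw": -7},
  {"tx": 0, "ty": 0, "tz": -8, "yaw": -14},
  {"tx": 0, "ty": 0, "tz": -12.7, "yaw": -21},
  {"tx": 3.5, "ty": -2.4, "tz": -12.7, "yaw": -28},
  {"tx": 7, "ty": -4.9, "tz": -12.7, "yaw": -35},
  {"tx": 10.5, "ty": -7.3, "tz": -12.7, "yaw": -42},
  {"tx": 14, "ty": -9.7, "tz": -12.7, "yaw": -49},
  {"tx": 17.5, "ty": -12.1, "tz": -12.7, "yaw": -56},
  {"tx": 21, "ty": -14.5, "tz": -12.7, "yaw": -63},
  {"tx": 24.5, "ty": -17, "tz": -12.7, "yaw": -70},
  {"tx": 28, "ty": -19.4, "tz": -12.7, "yaw": -77},
  {"tx": 31.5, "ty": -21.8, "tz": -12.7, "yaw": -84},
], jaw=0.9)

```text
clock: 1.1
tcp_pos: [412.8, -146.5, 330.4]
ee_rot: [-0.0, 0.574, 0.819, -0.0]
contact_force: [1.3, 0.1, -0.3]
finger_gap: 77.2
grip_force: 0.0
```

```bash
python3 -c "
from h import *
go((570,220,300),162)"
```

```text
t 1.1 tcp [ 412.8 -146.5  330.4] ang 109.9 -> tx ty tz [29.12 27.25  3.04] yaw -52.1
```

send_rows([
  {"tx": 2.9, "ty": 2.7, "tz": 0, "yaw": -7},
  {"tx": 5.8, "ty": 5.4, "tz": 0, "yaw": -14},
  {"tx": 8.7, "ty": 8.1, "tz": 0, "yaw": -21},
  {"tx": 11.6, "ty": 10.8, "tz": 0, "yaw": -28},
  {"tx": 14.5, "ty": 13.6, "tz": 0, "yaw": -35},
  {"tx": 17.4, "ty": 16.3, "tz": 0.5, "yaw": -42},
  {"tx": 20.3, "ty": 19, "tz": 1, "yaw": -49},
  {"tx": 23.2, "ty": 21.7, "tz": 2, "yaw": -52},
  {"tx": 26.1, "ty": 24.4, "tz": 3, "yaw": -52},
  {"tx": 29.1, "ty": 27.2, "tz": 3, "yaw": -52},
  {"tx": 29.1, "ty": 27.2, "tz": 3, "yaw": -52},
])

```text
clock: 2.02
tcp_pos: [572.3, 223.3, 293.3]
ee_rot: [-0.005, 0.157, 0.988, -0.0]
contact_force: [-0.2, 0.4, -2.3]
finger_gap: 76.8
grip_force: 0.0
```

```bash
python3 -c "
from h import *
go((570,220,300),162)
grab('wrist','w1.png');p,T,c=load('wrist');print(T.round(2),c)
for P in [(644,246,92),(523,271,76.5),(520,437,52)]: print(P,proj('wrist',P))"
```

```text
t 2.02 tcp [572.3 223.3 293.3] ang 161.9 -> tx ty tz [ 0.12 -0.39 -0.67] yaw -0.1
[[ 3.1000e-01  9.1000e-01  2.6000e-01  5.0272e+02]
 [ 9.5000e-01 -3.0000e-01 -9.0000e-02  2.4472e+02]
 [-0.0000e+00  2.8000e-01 -9.6000e-01  4.6322e+02]
 [ 0.0000e+00  0.0000e+00  0.0000e+00  1.0000e+00]] [ 64.42616063 324.24578751 227.6903243 ]
(644, 246, 92) (np.float64(368.02691925559645), np.float64(251.96298564053373))
(523, 271, 76.5) (np.float64(356.3228337549469), np.float64(128.8663394137995))
(520, 437, 52) (np.float64(511.7908363686397), np.float64(72.3266529313384))
```

View pics/w1.png

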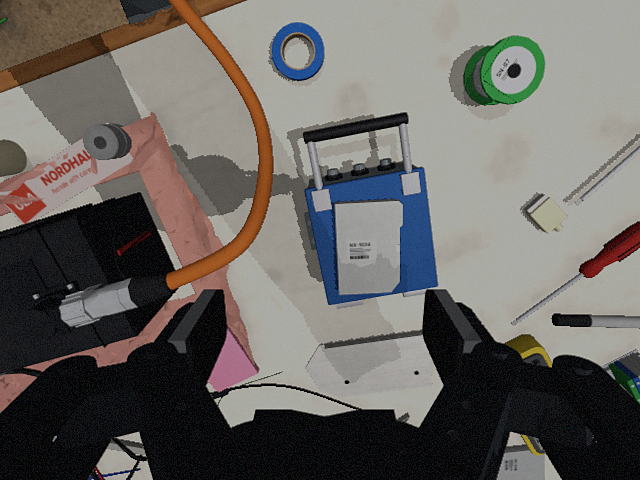

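The wrist view shows the module on the lid centred near (369,248), the handle bar from (306,138) to (407,119), the spool top at (513,70) and the tape at (298,51). I'll refine each of these on its own height plane.

```bash
python3 - <<'E'
from h import *
p,_,_=load('wrist');hsv=cv2.cvtColor(p,cv2.COLOR_RGB2HSV)
def cs(m,z,name,roi):
    x0,x1,y0,y1=roi;mm=np.zeros_like(m);mm[y0:y1,x0:x1]=m[y0:y1,x0:x1]
    c=max(cv2.findContours(mm,0,2)[0],key=cv2.contourArea)
    W=np.array([onz('wrist',*q[0],z)[:2] for q in c],np.float32)
    r=cv2.minAreaRect(W);b=cv2.boxPoints(r)
    e=[(round(float(np.hypot(*(b[i+1]-b[i]))),1),round(float(np.degrees(np.arctan2(*(b[i+1]-b[i])[::-1]))),1)) for i in(0,1)]
    print(name,'C',np.round(r[0],1),e,len(c)); return c
cs(cv2.inRange(hsv,(0,0,70),(180,60,255)),92,'module',(330,408,197,298))
cs(cv2.inRange(hsv,(105,120,30),(125,255,255)),80,'lid',(296,445,160,310))
cs(cv2.inRange(hsv,(45,100,40),(85,255,255)),52,'spool',(440,560,20,120))
cs(cv2.inRange(p,(0,0,0),(55,55,55)),76.5,'bar',(300,412,108,146))
W=lambda u,v,z:onz('wrist',u,v,z).round(1)
# flange top only: white label circle
cs(cv2.inRange(hsv,(0,0,150),(180,60,255)),52,'spool label',(478,540,44,96))
E
```

```text
module C [641.  247.8] [(99.8, -15.1), (67.9, 74.9)] 35
lid C [636.3 254.9] [(133.3, -7.2), (122.2, 82.8)] 218
spool C [516.  429.5] [(62.9, -15.3), (79.4, 74.7)] 110
bar C [521.4 269.9] [(11.6, -7.3), (103.6, 82.7)] 97
spool label C [518.1 438.7] [(43.7, -47.3), (43.7, 42.7)] 71
```

Every measured size matches the given ones: module 99.8×67.9, lid 133×122, bar 103.6. Now over the module with tool x at 165°.

```bash
python3 -c "
from h import *
go((641,248,130),164.9)"
```

```text
t 2.07 tcp [571.5 220.1 295.3] ang 161.8 -> tx ty tz [-5.85  4.88 16.47] yaw -3.1
```

send_rows([
  {"tx": -2, "ty": 1.6, "tz": 3, "yaw": -3},
  {"tx": -4, "ty": 3.2, "tz": 6, "yaw": -3},
  {"tx": -5.9, "ty": 4.8, "tz": 9, "yaw": -3},
  {"tx": -5.9, "ty": 4.8, "tz": 12, "yaw": -3},
  {"tx": -5.9, "ty": 4.8, "tz": 15, "yaw": -3},
  {"tx": -5.9, "ty": 4.8, "tz": 16.5, "yaw": -3},
  {"tx": -5.9, "ty": 4.8, "tz": 16.5, "yaw": -3},
  {"tx": -5.9, "ty": 4.8, "tz": 16.5, "yaw": -3},
  {"tx": -5.9, "ty": 4.8, "tz": 16.5, "yaw": -3},
])

```text
clock: 2.82
tcp_pos: [643.3, 243.1, 138.3]
ee_rot: [0.002, 0.135, 0.991, 0.001]
contact_force: [0.3, -0.3, 0.7]
finger_gap: 77.1
grip_force: 0.0
```

```bash
python3 -c "
from h import *
go((641,248,75),164.9)"
```

```text
t 2.82 tcp [643.3 243.1 138.3] ang 164.5 -> tx ty tz [0.37 0.4  6.33] yaw -0.4
```

send_rows([
  {"tx": 0.2, "ty": 0.2, "tz": 2, "yaw": 0},
  {"tx": 0.2, "ty": 0.2, "tz": 3.5, "yaw": 0},
  {"tx": 0.2, "ty": 0.2, "tz": 4.5, "yaw": 0},
  {"tx": 0.2, "ty": 0.2, "tz": 4.5, "yaw": 0},
  {"tx": 0.2, "ty": 0.2, "tz": 4.5, "yaw": 0},
  {"tx": 0.2, "ty": 0.2, "tz": 4.5, "yaw": 0},
])

```text
clock: 3.32
tcp_pos: [642.2, 246.2, 92.8]
ee_rot: [0.001, 0.135, 0.991, 0.001]
contact_force: [0.3, 0.2, 0.6]
finger_gap: 76.9
grip_force: 0.0
```

```bash
python3 -c "
from h import *
go((641,248,75),164.9)
grab('wrist','w2.png')"
```

```text
t 3.32 tcp [642.2 246.2  92.8] ang 164.5 -> tx ty tz [0.16 0.14 1.78] yaw -0.4
```

View pics/w2.png

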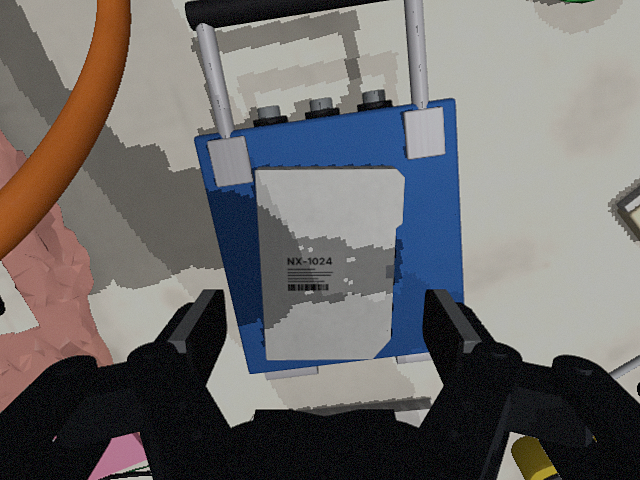

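The wrist view shows the module (257–403, 168–360) square between the fingers, whose inner edges are at 222 and 428. I'll check the projected tip position.

```bash
python3 - <<'E'
from h import *
for P in [(642.2,246.2,104),(642.2,246.2,92),(641,248,92)]: print(proj('wrist',P))
p,_,_=load('wrist')
Q=np.array([onz('wrist',u,v,92) for u,v in [(256,169),(404,168),(392,359),(264,360)]]);print(Q.round(1),Q.mean(0).round(1))
E
```

```text
(np.float64(327.03135462075164), np.float64(284.7773799004059))
(np.float64(326.79565611689804), np.float64(274.0279546491211))
(np.float64(329.736285193533), np.float64(270.9004450001531))
[[584.9 229.2  92. ]
 [602.  292.8  92. ]
 [697.5 266.2  92. ]
 [680.3 201.9  92. ]] [641.2 247.5  92. ]
```

send_rows([
  {"tx": 0.1, "ty": 0.1, "tz": 0.6, "yaw": 0},
  {"tx": 0.1, "ty": 0.1, "tz": 1.2, "yaw": 0},
  {"tx": 0.1, "ty": 0.1, "tz": 1.6, "yaw": 0},
  {"tx": 0.1, "ty": 0.1, "tz": 1.6, "yaw": 0},
  {"tx": 0.1, "ty": 0.1, "tz": 1.6, "yaw": 0},
])

```text
clock: 3.78
tcp_pos: [639.8, 247.1, 73.7]
ee_rot: [-0.001, 0.134, 0.991, -0.0]
contact_force: [-0.4, 0.6, 0.5]
finger_gap: 76.9
grip_force: 0.0
```

send_rows([
  {"tx": 0, "ty": 0, "tz": 0, "yaw": 0},
  {"tx": 0, "ty": 0, "tz": 0, "yaw": 0},
  {"tx": 0, "ty": 0, "tz": 0, "yaw": 0},
  {"tx": 0, "ty": 0, "tz": 0, "yaw": 0},
  {"tx": 0, "ty": 0, "tz": 0, "yaw": 0},
  {"tx": 0, "ty": 0, "tz": 0, "yaw": 0},
], jaw=0)

```text
clock: 4.28
tcp_pos: [640.5, 247.3, 74.9]
ee_rot: [0.0, 0.134, 0.991, 0.0]
contact_force: [-0.4, -0.3, 0.1]
finger_gap: 3.7
grip_force: 0.0
```

The fingers closed on nothing. I'll lift slightly and look.

```bash
python3 -c "
from h import *
print(arm.get_obs()['contact_force'],arm.get_obs()['finger_gap'])
grab('wrist','w3.png')"
```

```text
[-0.35954402 -0.26009229  0.06322947] 3.730622902784506
```

View pics/w3.png

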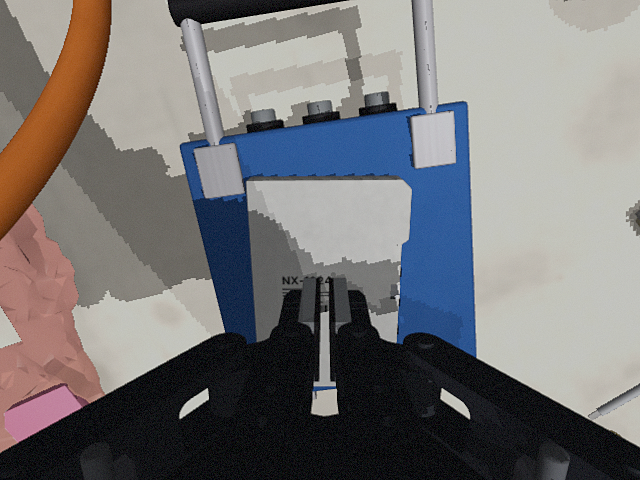

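```bash
python3 - <<'E'
from h import *
o,M=state();print(o['tcp_pos'],M.round(3),o['finger_gap'],o['grip_force'])
for z in (75,92,94,100,110): print(z,proj('wrist',(640.5,247.3,z)))
for z in (75,92,100): print(z,[np.round(proj('wrist',(640.5+11*s*np.cos(np.radians(-15)),247.3+11*s*np.sin(np.radians(-15)),z)),1) for s in(-1,1)])
_,T,_=load('wrist');print(T[:3,3]-o['tcp_pos'])
Q=np.array([onz('wrist',u,v,92) for u,v in [(247,181),(411,182),(411,182)]]);print(Q)
E
```

```text
[640.50286395 247.31382384  74.82465319] [[-0.964  0.267  0.   ]
 [ 0.267  0.964  0.   ]
 [-0.     0.    -1.   ]] 0.01153665076316862 0.0
75 (np.float64(326.78599796856116), np.float64(274.6956905173963))
92 (np.float64(327.078129378763), np.float64(290.4244643173876))
94 (np.float64(327.1162838624041), np.float64(292.4787563985894))
100 (np.float64(327.2362479277954), np.float64(298.93779360845895))
110 (np.float64(327.45663263465855), np.float64(310.8036220752935))
75 [array([326.7, 253.3]), array([326.9, 295.4])]
92 [array([326.9, 267.2]), array([327.2, 312.8])]
100 [array([327.1, 274.7]), array([327.4, 322.2])]
[-72.12669387  18.41416139 169.29079631]
[[585.30434592 229.021329    92.        ]
 [603.25621662 292.51588333  92.        ]
 [603.25621662 292.51588333  92.        ]]
```

The picture shows the shut fingers still above the module, with the label hidden at (325,285). So the true tips sit well above the reported TCP, by about 28 mm in this view. I'll probe gently for the module's top (92 mm) with the shut fingers to calibrate this.

send_rows([
  {"tx": 0, "ty": 0, "tz": 0.2, "yaw": 0},
  {"tx": 0, "ty": 0, "tz": 0.4, "yaw": 0},
  {"tx": 0, "ty": 0, "tz": 0.4, "yaw": 0},
])

```text
clock: 4.58
tcp_pos: [640.0, 247.2, 69.9]
ee_rot: [-0.001, 0.135, 0.991, -0.0]
contact_force: [-0.6, -0.0, -0.3]
finger_gap: -0.1
grip_force: 0.0
```

send_rows([
  {"tx": 0, "ty": 0, "tz": 0.2, "yaw": 0},
  {"tx": 0, "ty": 0, "tz": 0.3, "yaw": 0},
  {"tx": 0, "ty": 0, "tz": 0.3, "yaw": 0},
])

```text
clock: 4.83
tcp_pos: [640.1, 247.2, 67.2]
ee_rot: [-0.0, 0.134, 0.991, -0.0]
contact_force: [-0.9, 0.8, -0.2]
finger_gap: 0.1
grip_force: 0.0
```

send_rows([
  {"tx": 0, "ty": 0, "tz": 0.2, "yaw": 0},
  {"tx": 0, "ty": 0, "tz": 0.3, "yaw": 0},
  {"tx": 0, "ty": 0, "tz": 0.3, "yaw": 0},
])

```text
clock: 5.08
tcp_pos: [640.2, 247.2, 64.3]
ee_rot: [-0.0, 0.135, 0.991, -0.0]
contact_force: [0.0, 0.8, 0.4]
finger_gap: 0.1
grip_force: 0.0
```

send_rows([
  {"tx": 0, "ty": 0, "tz": 0.2, "yaw": 0},
  {"tx": 0, "ty": 0, "tz": 0.3, "yaw": 0},
  {"tx": 0, "ty": 0, "tz": 0.3, "yaw": 0},
])

```text
clock: 5.33
tcp_pos: [640.4, 247.3, 63.8]
ee_rot: [0.001, 0.134, 0.991, 0.0]
contact_force: [-3.0, -0.9, 5.7]
finger_gap: 0.2
grip_force: 2.8
```

```bash
python3 -c "
from h import *
o,M=state();print(o['tcp_pos'],o['q'],o['contact_force'],o['finger_gap'],o['tau'])
grab('side','s2.png');s,_,_=load('side');cv2.imwrite('pics/s2c.png',cv2.resize(s[120:320,220:420],None,fx=3,fy=3)[:,:,::-1])
print(proj('side',o['tcp_pos']),proj('side',(640,247,92)))"
```

```text
[640.43409079 247.32372963  63.80795117] [ 2.70980276e-01  4.83744407e-01  3.44736669e-01  1.43069814e+00
 -8.82193553e-05  5.40697336e-01] [-2.98138099 -0.93287984  5.68187141] 0.22990288181705995 [-1.77001767e-01 -4.61487007e+01  3.04146516e+01 -1.26424849e+00
  2.28713237e-02 -4.51452230e-03]
(np.float64(304.5386297514553), np.float64(229.1673838590167)) (np.float64(304.3961426302481), np.float64(219.6360526495647))
```

View pics/s2c.png

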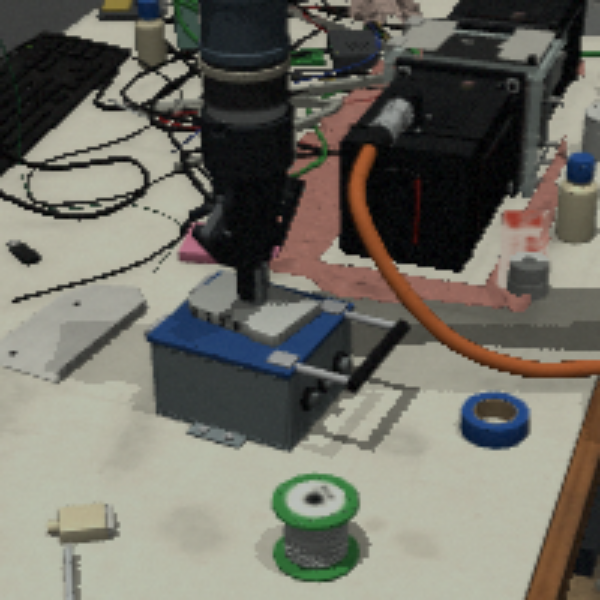

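The side view shows the shut tips touching the module's top at about crop (250,298), with 5.7 N at TCP z = 64. The tips are therefore 28 mm above the reported TCP when shut. I'll rise, open and come down to TCP z ≈ 47.

send_rows([
  {"tx": 0, "ty": 0, "tz": -1.5, "yaw": 0},
  {"tx": 0, "ty": 0, "tz": -1.5, "yaw": 0},
  {"tx": 0, "ty": 0, "tz": -1.5, "yaw": 0},
  {"tx": 0, "ty": 0, "tz": -1.5, "yaw": 0},
  {"tx": 0, "ty": 0, "tz": -1.5, "yaw": 0},
  {"tx": 0, "ty": 0, "tz": -1.5, "yaw": 0},
  {"tx": 0, "ty": 0, "tz": -1.5, "yaw": 0},
  {"tx": 0, "ty": 0, "tz": -1.5, "yaw": 0},
], jaw=0.9)

```text
clock: 6.05
tcp_pos: [640.1, 247.2, 76.1]
ee_rot: [-0.0, 0.134, 0.991, -0.0]
contact_force: [-0.2, -0.8, -0.5]
finger_gap: 76.8
grip_force: 0.0
```

```bash
python3 -c "
from h import *
print(arm.get_obs()['finger_gap'])
go((641,248,47),164.9)
grab('wrist')
p,_,_=load('wrist');hsv=cv2.cvtColor(p,cv2.COLOR_RGB2HSV)
cv2.imwrite('pics/w4.png',p[:,:,::-1])"
```

```text
76.77479523224952
t 6.05 tcp [640.1 247.2  76.1] ang 164.5 -> tx ty tz [-0.07  0.1   2.91] yaw -0.4
```

send_rows([
  {"tx": 0, "ty": 0, "tz": 0.8, "yaw": 0},
  {"tx": 0, "ty": 0, "tz": 1.6, "yaw": 0},
  {"tx": 0, "ty": 0, "tz": 2.3, "yaw": 0},
  {"tx": 0, "ty": 0, "tz": 2.7, "yaw": 0},
  {"tx": 0, "ty": 0, "tz": 2.8, "yaw": 0},
  {"tx": 0, "ty": 0, "tz": 2.8, "yaw": 0},
])

```text
clock: 6.6
tcp_pos: [639.7, 247.1, 47.5]
ee_rot: [-0.001, 0.134, 0.991, -0.0]
contact_force: [0.7, -0.2, -0.3]
finger_gap: 76.8
grip_force: 0.0
```

send_rows([
  {"tx": 0, "ty": 0, "tz": 0, "yaw": 0},
  {"tx": 0, "ty": 0, "tz": 0, "yaw": 0},
  {"tx": 0, "ty": 0, "tz": 0, "yaw": 0},
  {"tx": 0, "ty": 0, "tz": 0, "yaw": 0},
], jaw=0.6)

```text
clock: 6.93
tcp_pos: [640.9, 247.4, 49.3]
ee_rot: [0.001, 0.135, 0.991, 0.0]
contact_force: [-0.4, -0.3, 0.6]
finger_gap: 66.0
grip_force: 66.6
```

The grip is good: gap 66 mm, 67 N. To get the slant with a tool that only points down, I'll pre-tilt the module in the pads. I'll press its near end gently on the fixed lid's left edge, which spares the spool, then set it against the spool.

```bash
python3 -c "
from h import *
go((609,351,110),82.8)"
```

```text
t 6.93 tcp [640.9 247.4  49.3] ang 164.5 -> tx ty tz [ 5.83  9.14 -6.07] yaw 81.7
```

send_rows([
  {"tx": 0, "ty": 0, "tz": -2, "yaw": 0},
  {"tx": 0, "ty": 0, "tz": -4, "yaw": 0},
  {"tx": 0, "ty": 0, "tz": -6, "yaw": 0},
  {"tx": 0, "ty": 0, "tz": -6.2, "yaw": 0},
  {"tx": 0, "ty": 0, "tz": -6.2, "yaw": 0},
])

```text
clock: 7.35
tcp_pos: [642.0, 247.7, 113.0]
ee_rot: [0.002, 0.134, 0.991, 0.001]
contact_force: [-0.4, 0.6, -0.7]
finger_gap: 65.9
grip_force: 66.7
```

send_rows([
  {"tx": 0.5, "ty": 0.8, "tz": 0, "yaw": 7},
  {"tx": 1, "ty": 1.5, "tz": 0, "yaw": 14},
  {"tx": 1.5, "ty": 2.3, "tz": 0, "yaw": 21},
  {"tx": 2, "ty": 3, "tz": 0, "yaw": 28},
  {"tx": 2.5, "ty": 3.8, "tz": 0, "yaw": 35},
  {"tx": 3, "ty": 4.6, "tz": 0, "yaw": 42},
  {"tx": 3.5, "ty": 5.4, "tz": 0, "yaw": 49},
  {"tx": 4, "ty": 6.2, "tz": 0, "yaw": 56},
  {"tx": 4.5, "ty": 7, "tz": 0, "yaw": 63},
  {"tx": 5, "ty": 7.8, "tz": 0, "yaw": 70},
  {"tx": 5.5, "ty": 8.5, "tz": 0, "yaw": 77},
  {"tx": 5.8, "ty": 9.1, "tz": 0, "yaw": 81.7},
])

```text
clock: 8.35
tcp_pos: [607.3, 350.7, 108.0]
ee_rot: [-0.001, 0.751, 0.66, -0.002]
contact_force: [0.0, -0.3, -0.2]
finger_gap: 65.9
grip_force: 66.7
```

send_rows([
  {"tx": 0, "ty": 0, "tz": 1.5, "yaw": 0},
  {"tx": 0, "ty": 0, "tz": 3, "yaw": 0},
  {"tx": 0, "ty": 0, "tz": 4.2, "yaw": 0},
  {"tx": 0, "ty": 0, "tz": 4.2, "yaw": 0},
  {"tx": 0, "ty": 0, "tz": 4.2, "yaw": 0},
])

```text
clock: 8.77
tcp_pos: [607.1, 349.6, 65.8]
ee_rot: [-0.001, 0.75, 0.662, -0.002]
contact_force: [-0.2, -0.0, 0.1]
finger_gap: 65.6
grip_force: 66.7
```

```bash
python3 -c "
from h import *
go((609,351,50),82.8)
grab('side','s3.png');s,_,_=load('side');cv2.imwrite('pics/s3c.png',cv2.resize(s[150:320,240:420],None,fx=3,fy=3)[:,:,::-1])"
```

```text
t 8.77 tcp [607.1 349.6  65.8] ang 82.8 -> tx ty tz [0.17 0.18 1.58] yaw 0.0
```

View pics/s3c.png

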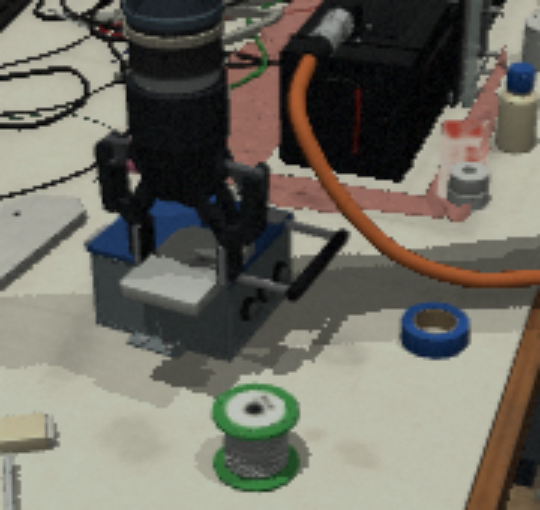

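The side view shows the module held flat at crop (175,275), just left of the box, with its near end over the lid edge and the fingers clear of the handle. Now I press it down in stages.

send_rows([
  {"tx": 0, "ty": 0, "tz": 0.8, "yaw": 0},
  {"tx": 0, "ty": 0, "tz": 1.6, "yaw": 0},
  {"tx": 0, "ty": 0, "tz": 2, "yaw": 0},
  {"tx": 0, "ty": 0, "tz": 2.3, "yaw": 0},
  {"tx": 0, "ty": 0, "tz": 2.3, "yaw": 0},
])

```text
clock: 9.23
tcp_pos: [609.1, 350.6, 47.8]
ee_rot: [0.0, 0.75, 0.662, 0.001]
contact_force: [-2.9, -0.8, 8.5]
finger_gap: 66.1
grip_force: 67.4
```

send_rows([
  {"tx": 0, "ty": 0, "tz": 0.3, "yaw": 0},
  {"tx": 0, "ty": 0, "tz": 0.6, "yaw": 0},
  {"tx": 0, "ty": 0, "tz": 0.9, "yaw": 0},
  {"tx": 0, "ty": 0, "tz": 0.9, "yaw": 0},
])

```text
clock: 9.57
tcp_pos: [609.8, 352.0, 43.2]
ee_rot: [0.001, 0.75, 0.662, 0.003]
contact_force: [-7.3, -0.6, 17.8]
finger_gap: 65.9
grip_force: 70.1
```

send_rows([
  {"tx": 0, "ty": 0, "tz": 0.3, "yaw": 0},
  {"tx": 0, "ty": 0, "tz": 0.6, "yaw": 0},
  {"tx": 0, "ty": 0, "tz": 0.8, "yaw": 0},
  {"tx": 0, "ty": 0, "tz": 0.8, "yaw": 0},
])

```text
clock: 9.9
tcp_pos: [610.5, 354.1, 37.1]
ee_rot: [-0.0, 0.749, 0.662, 0.005]
contact_force: [-6.5, 3.0, 20.8]
finger_gap: 65.8
grip_force: 73.6
```

```bash
python3 -c "
from h import *
o,M=state();print(o['tcp_pos'],o['contact_force'],o['moment'])
grab('side','s4.png');s,_,_=load('side')
grab('wrist','w5.png');w,_,_=load('wrist')
a=cv2.resize(s[190:320,260:390],(440,440));b=cv2.resize(w,None,fx=.56,fy=.56)
im=np.zeros((440,800,3),np.uint8);im[:,:440]=a;im[:b.shape[0],440:440+b.shape[1]]=b[:,:360]
cv2.imwrite('pics/c4.png',im[:,:,::-1])"
```

```text
[610.54485237 354.13206798  37.09418602] [-6.5427086   3.04739439 20.76099195] [-0.02828398  1.41752468 -0.17616197]
```

View pics/c4.png

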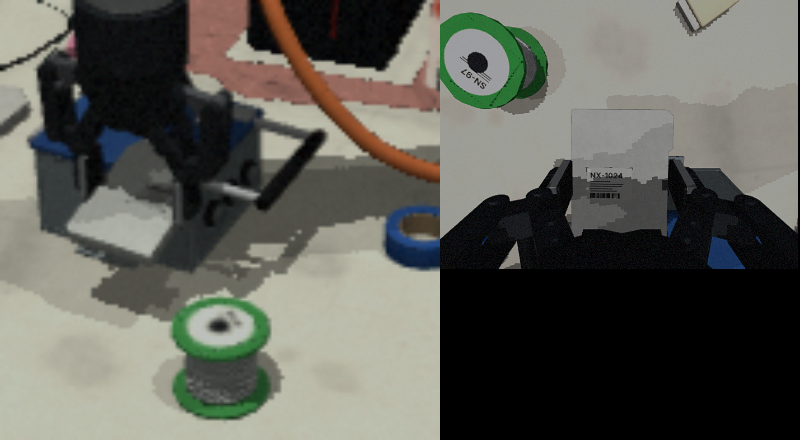

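The left half shows the module tilting at the box's left edge, outer end down, spool untouched. The wrist half shows it square in the pads. From the geometry the tilt is about 21°, so I continue to about 40°.

send_rows([
  {"tx": 0, "ty": 0, "tz": 0.3, "yaw": 0},
  {"tx": 0, "ty": 0, "tz": 0.6, "yaw": 0},
  {"tx": 0, "ty": 0, "tz": 0.9, "yaw": 0},
  {"tx": 0, "ty": 0, "tz": 0.9, "yaw": 0},
])

```text
clock: 10.33
tcp_pos: [611.1, 355.7, 28.4]
ee_rot: [-0.001, 0.749, 0.662, 0.007]
contact_force: [-5.4, 5.6, 21.2]
finger_gap: 66.0
grip_force: 77.7
```

send_rows([
  {"tx": 0, "ty": 0, "tz": 0.3, "yaw": 0},
  {"tx": 0, "ty": 0, "tz": 0.5, "yaw": 0},
  {"tx": 0, "ty": 0, "tz": 0.5, "yaw": 0},
])

```text
clock: 10.58
tcp_pos: [611.3, 355.9, 24.1]
ee_rot: [-0.001, 0.749, 0.662, 0.007]
contact_force: [-5.8, 6.2, 22.2]
finger_gap: 66.2
grip_force: 79.6
```

send_rows([
  {"tx": 0, "ty": 0, "tz": 0.3, "yaw": 0},
  {"tx": 0, "ty": 0, "tz": 0.3, "yaw": 0},
  {"tx": 0, "ty": 0, "tz": -2, "yaw": 0},
  {"tx": 0, "ty": 0, "tz": -5, "yaw": 0},
  {"tx": 0, "ty": 0, "tz": -8, "yaw": 0},
  {"tx": 0, "ty": 0, "tz": -10, "yaw": 0},
  {"tx": 0, "ty": 0, "tz": -10, "yaw": 0},
  {"tx": 0, "ty": 0, "tz": -10, "yaw": 0},
])

```text
clock: 11.25
tcp_pos: [610.2, 351.1, 117.1]
ee_rot: [0.001, 0.75, 0.662, 0.002]
contact_force: [-0.7, 0.9, -1.3]
finger_gap: 66.0
grip_force: 77.6
```

```bash
python3 -c "
from h import *
a=np.radians(40.3)
go((518.1-75*np.cos(a),438.7-75*np.sin(a),100),220.3)
grab('wrist','w6.png');grab('side','s6.png')
p,_,_=load('wrist');hsv=cv2.cvtColor(p,cv2.COLOR_RGB2HSV)
m=cv2.inRange(hsv,(45,100,40),(85,255,255));n,l,st,ce=cv2.connectedComponentsWithStats(m)
for i in range(1,n):
    if st[i,4]>200: print('green',st[i],ce[i].round(0))
t=arm.grab_frame('top');np.savez('/tmp/top.npz',p=t['pixels'],T=t['world_from_camera'],c=[t['fovy'],t['cx'],t['cy']])
h=cv2.cvtColor(t['pixels'],cv2.COLOR_RGB2HSV);m=cv2.inRange(h,(45,80,60),(85,255,255))[240:285,215:265]
ys,xs=np.nonzero(m);print('spool top',onz('top',215+(xs.min()+xs.max())/2,240+(ys.min()+ys.max())/2,52))
"
```

```text
t 11.25 tcp [610.2 351.1 117.1] ang 82.8 -> tx ty tz [  2.01 -15.31   1.65] yaw -137.5
green [  99   50  128  114 6106] [167. 106.]
spool top [521.1030713  437.36146069  52.        ]
```

```bash
python3 - <<'E'
from h import *
p,T,c=load('wrist');hsv=cv2.cvtColor(p,cv2.COLOR_RGB2HSV);g=p.astype(int).mean(2)
f=240/np.tan(np.radians(c[0])/2)
# vertical gradient scan at centre columns and row profiles
gray=cv2.cvtColor(p,cv2.COLOR_RGB2GRAY)
e=cv2.Canny(cv2.GaussianBlur(gray,(5,5),0),30,90)
L=cv2.HoughLinesP(e[:, :],1,np.pi/180,40,minLineLength=50,maxLineGap=6)
for l in sorted(L[:,0].tolist(),key=lambda l:-np.hypot(l[2]-l[0],l[3]-l[1])):
    if 200<l[0]<450 and 200<l[2]<450 and min(l[1],l[3])<400: print(l)
o,M=state();print(o['tcp_pos'])
E
```

```text
[406, 281, 410, 375]
[266, 337, 325, 337]
[236, 285, 239, 230]
[274, 327, 324, 317]
[607.6495088  349.9206438  112.19397488]
```

```bash
python3 - <<'E'
from h import *
p,T,c=load('wrist');f=240/np.tan(np.radians(c[0])/2)
gray=cv2.cvtColor(p,cv2.COLOR_RGB2GRAY).astype(int)
for v in range(180,300,10): print(v,gray[v,200:450:10])
o,M=state();o_=o['tcp_pos']
E
```

```text
180 [157 157 156 161 156 158 158 158 157 161 156 160 157 158 144 144 143 143
 144 144 147 145 138 142 133]
190 [159 158 156 158 161 160 158 160 156 157 160 159 160 157 139 144 142 144
 146 145 146 142 143 137 132]
200 [161 159 155 157 157 159 158 156 159 159 159 156 156 142 141 142 147 140
 142 141 147 146 140 138 136]
210 [159 160 155 157 157 133 131 132 119 138 137 136 139 134 111 112 134 137
 133 134 138 141 142 141 137]
220 [156 160 156 157 154 139 135 138 133 135 135 140 135 137 140 142 136 138
 138 122 126 125 142 143 138]
230 [160 155 159 156 133 136 138 138 137 139 138 139 138 138 140 140 136 125
 125 127 129 119 145 144 137]
240 [157 159 159 157 122 142 135 136 138 141 138 144 141 140 141 139 143 123
 124 129 125 129 139 144 142]
250 [159 158 156 160 136 135 135 135 136 138 141 141 141 142 145 128 130 129
 131 129 130 126  62  63  56]
260 [158 160 159 162 140 136 134 137 141 138 134 142 141 140 147 128 131 130
 131 131 129 135  43  46  48]
270 [158 158 158 156 137 134 137 135 121 124 125 124 130 128 125 127 129 135
 133 132 130 133  42  51  46]
280 [158 156 158 168 127 120 124 137 124 128 124 128 126 129 128 129 131 129
 132 132 135  33  55  48  45]
290 [152 149  61  45 123 120 125 127 125 124 129 122 127 130 133 127 129 135
 134 136 136   2  60  57  29]
```

```bash
python3 - <<'E'
from h import *
from scipy.optimize import least_squares
p,T,c=load('wrist');f=240/np.tan(np.radians(c[0])/2)
g=cv2.GaussianBlur(cv2.cvtColor(p,cv2.COLOR_RGB2GRAY),(3,3),0).astype(int)
Lf=[];Rt=[]
for v in range(225,284,3):
    d=np.diff(g[v,222:252]);Lf.append((v,222+int(np.abs(d).argmax()),int(d[np.abs(d).argmax()])))
for v in range(215,290,4):
    d=np.diff(g[v,400:432]);Rt.append((v,400+int(np.abs(d).argmax()),int(d[np.abs(d).argmax()])))
print(Lf);print(Rt)
for u in range(250,400,15): 
    d=np.diff(g[180:235,u]);i=np.argsort(-np.abs(d))[:2];print(u,180+i,d[i],end=';')
E
```

```text
[(225, 240, -13), (228, 240, -12), (231, 239, -13), (234, 239, -12), (237, 239, -12), (240, 239, -14), (243, 238, -13), (246, 238, -12), (249, 238, -14), (252, 238, -13), (255, 237, -12), (258, 237, -13), (261, 237, -15), (264, 237, -14), (267, 237, -11), (270, 234, -26), (273, 232, -30), (276, 232, -26), (279, 231, -25), (282, 229, -29)]
[(215, 405, 9), (219, 409, 9), (223, 411, 16), (227, 411, 14), (231, 411, 10), (235, 411, 10), (239, 412, 11), (243, 412, 15), (247, 412, 15), (251, 412, -26), (255, 412, -42), (259, 412, -41), (263, 412, -38), (267, 412, -33), (271, 413, -42), (275, 412, -32), (279, 407, -31), (283, 405, -42), (287, 406, -45)]
250 [209 210] [-15  -7];265 [209 208] [-14  -6];280 [209 208] [-17  -9];295 [209 210] [-12  -8];310 [209 210] [-13  -8];325 [195 209] [-9 -6];340 [209 211] [-11   7];355 [209 210] [-6 -4];370 [227 209] [-7 -5];385 [220 209] [-7 -5];
```

The fitted edge widths give a tilt of about 29°, because the module also slid a little in the pads. I'll press it once more, deeper, on the lid edge.

send_rows([
  {"tx": 0, "ty": 0, "tz": 3, "yaw": 0},
  {"tx": 0, "ty": 0, "tz": 6, "yaw": 0},
  {"tx": 0, "ty": 0, "tz": 8, "yaw": 0},
  {"tx": 0, "ty": 0, "tz": 9.5, "yaw": 0},
  {"tx": 0, "ty": 0, "tz": 10.3, "yaw": 0},
  {"tx": 0, "ty": 0, "tz": 10.6, "yaw": 0},
  {"tx": 0, "ty": 0, "tz": 10.9, "yaw": 0},
  {"tx": 0, "ty": 0, "tz": 10.9, "yaw": 0},
])

```text
clock: 12.07
tcp_pos: [611.2, 356.0, 12.9]
ee_rot: [-0.001, 0.749, 0.662, 0.007]
contact_force: [-3.4, 6.7, 21.2]
finger_gap: 65.7
grip_force: 84.0
```

send_rows([
  {"tx": 0, "ty": 0, "tz": 0.3, "yaw": 0},
  {"tx": 0, "ty": 0, "tz": 0.5, "yaw": 0},
  {"tx": 0, "ty": 0, "tz": 0.5, "yaw": 0},
])

```text
clock: 12.32
tcp_pos: [612.3, 356.7, 8.6]
ee_rot: [-0.001, 0.749, 0.662, 0.008]
contact_force: [-2.2, 8.9, 21.1]
finger_gap: 66.1
grip_force: 86.3
```

send_rows([
  {"tx": 0, "ty": 0, "tz": -3, "yaw": 0},
  {"tx": 0, "ty": 0, "tz": -6, "yaw": 0},
  {"tx": 0, "ty": 0, "tz": -9, "yaw": 0},
  {"tx": 0, "ty": 0, "tz": -11.5, "yaw": 0},
  {"tx": 0, "ty": 0, "tz": -11.5, "yaw": 0},
  {"tx": 0, "ty": 0, "tz": -11.5, "yaw": 0},
  {"tx": 0, "ty": 0, "tz": -11.5, "yaw": 0},
])

```text
clock: 12.9
tcp_pos: [607.7, 349.9, 113.1]
ee_rot: [-0.001, 0.75, 0.662, -0.002]
contact_force: [0.2, -0.1, -1.7]
finger_gap: 66.0
grip_force: 83.2
```

```bash
python3 - <<'E'
from h import *
grab('wrist','w7.png');grab('side','s7.png')
a=np.radians(40.3)
go((518.1-75*np.cos(a),438.7-75*np.sin(a),100),220.3)
p,T,c=load('wrist')
g=cv2.GaussianBlur(cv2.cvtColor(p,cv2.COLOR_RGB2GRAY),(3,3),0).astype(int)
for n,(x0,x1) in dict(L=(222,262),R=(390,432)).items():
    print(n,[(v,x0+int(np.abs(d).argmax()),int(d[np.abs(d).argmax()])) for v in range(205,290,4) for d in [np.diff(g[v,x0:x1])]])
for u in range(250,400,15): 
    d=np.diff(g[180:260,u]);i=np.argsort(-np.abs(d))[:2];print(u,180+i,d[i],end=';')
s,_,_=load('side');cv2.imwrite('pics/s7c.png',cv2.resize(s[130:320,240:400],(672,798)[:2])[:,:,::-1]); 
E
```

```text
t 13.0 tcp [607.1 349.6 111.9] ang 82.8 -> tx ty tz [  2.21 -15.     1.26] yaw -137.5
L [(205, 223, -1), (209, 260, 2), (213, 222, -1), (217, 228, -1), (221, 222, 1), (225, 246, -3), (229, 244, -19), (233, 244, -20), (237, 243, -22), (241, 243, -18), (245, 242, -22), (249, 241, -17), (253, 241, -21), (257, 240, -18), (261, 240, -22), (265, 239, -14), (269, 234, -21), (273, 232, -28), (277, 231, -26), (281, 229, -20), (285, 238, 27), (289, 238, 45)]
R [(205, 406, 2), (209, 390, -1), (213, 393, -2), (217, 395, -2), (221, 408, 2), (225, 395, 9), (229, 401, 13), (233, 412, 23), (237, 412, 19), (241, 412, 19), (245, 412, 21), (249, 406, -13), (253, 408, -31), (257, 408, -36), (261, 409, -33), (265, 409, -35), (269, 409, -30), (273, 410, -39), (277, 410, -36), (281, 411, -45), (285, 409, -35), (289, 404, -28)]
250 [225 226] [-20 -14];265 [225 226] [-19 -14];280 [225 226] [-22 -13];295 [224 225] [-26 -13];310 [224 225] [-20 -15];325 [224 225] [-12 -11];340 [223 225] [-25  12];355 [224 225] [-17 -10];370 [224 225] [-16  -8];385 [224 223] [-18 -13];
```

Tilt is now about 47°, with the lower edge about 21 mm from the TCP axis and 3 mm above TCP height. I'll carry it to the robot side of the spool and turn it so the raised end faces the spool.

send_rows([
  {"tx": 0.1, "ty": -1.2, "tz": 0, "yaw": -7},
  {"tx": 0.3, "ty": -2.4, "tz": 0, "yaw": -14},
  {"tx": 0.5, "ty": -3.6, "tz": 0, "yaw": -21},
  {"tx": 0.7, "ty": -4.8, "tz": 0, "yaw": -28},
  {"tx": 0.9, "ty": -6, "tz": 0, "yaw": -35},
  {"tx": 1.1, "ty": -7.2, "tz": 0, "yaw": -42},
  {"tx": 1.3, "ty": -8.4, "tz": 0, "yaw": -49},
  {"tx": 1.5, "ty": -9.6, "tz": 0, "yaw": -56},
  {"tx": 1.7, "ty": -10.8, "tz": 0, "yaw": -63},
  {"tx": 1.9, "ty": -12, "tz": 0, "yaw": -70},
  {"tx": 2.1, "ty": -13.5, "tz": 0, "yaw": -77},
  {"tx": 2.2, "ty": -15, "tz": 0, "yaw": -84},
])

```text
clock: 14.0
tcp_pos: [460.8, 390.3, 113.0]
ee_rot: [-0.002, 0.112, 0.994, -0.001]
contact_force: [-0.1, 0.8, -0.3]
finger_gap: 66.2
grip_force: 83.3
```

send_rows([
  {"tx": 0, "ty": 0, "tz": 0, "yaw": -7},
  {"tx": 0, "ty": 0, "tz": 0, "yaw": -14},
  {"tx": 0, "ty": 0, "tz": 0, "yaw": -21},
  {"tx": 0, "ty": 0, "tz": 0, "yaw": -28},
  {"tx": 0, "ty": 0, "tz": 0, "yaw": -35},
  {"tx": 0, "ty": 0, "tz": 0, "yaw": -42},
  {"tx": 0, "ty": 0, "tz": 0, "yaw": -49},
  {"tx": 0, "ty": 0, "tz": 0, "yaw": -53.5},
  {"tx": 0, "ty": 0, "tz": 0, "yaw": -53.5},
  {"tx": 0, "ty": 0, "tz": 0, "yaw": -53.5},
])

```text
clock: 14.83
tcp_pos: [461.7, 390.3, 113.7]
ee_rot: [-0.002, -0.344, 0.939, -0.0]
contact_force: [-0.1, -1.5, -1.2]
finger_gap: 66.2
grip_force: 83.3
```

```bash
python3 - <<'E'
from h import *
a=np.radians(40.3);n=np.array([np.cos(a),np.sin(a)]);S=np.array([518.1,438.7])
go((*(S-75*n),40),220.3)
grab('side','s8.png');grab('wrist','w8.png')
E
```

```text
t 14.83 tcp [461.7 390.3 113.7] ang -139.8 -> tx ty tz [0.04 0.04 7.37] yaw -0.1
```

send_rows([
  {"tx": 0.6, "ty": 0, "tz": 3, "yaw": 0},
  {"tx": 0.6, "ty": 0, "tz": 6, "yaw": 0},
  {"tx": 0.6, "ty": 0, "tz": 8.5, "yaw": 0},
  {"tx": 0.6, "ty": 0, "tz": 10, "yaw": 0},
  {"tx": 0.6, "ty": 0, "tz": 10.5, "yaw": 0},
  {"tx": 0.6, "ty": 0, "tz": 10.5, "yaw": 0},
  {"tx": 0.6, "ty": 0, "tz": 10.5, "yaw": 0},
])

```text
clock: 15.52
tcp_pos: [458.4, 387.3, 11.3]
ee_rot: [0.0, -0.345, 0.939, 0.0]
contact_force: [-0.3, 0.5, -0.3]
finger_gap: 65.9
grip_force: 83.3
```

send_rows([
  {"tx": 0, "ty": 0, "tz": 0.2, "yaw": 0},
  {"tx": 0, "ty": 0, "tz": 0.4, "yaw": 0},
  {"tx": 0, "ty": 0, "tz": 0.4, "yaw": 0},
])

```text
clock: 15.77
tcp_pos: [458.9, 387.6, 7.8]
ee_rot: [0.001, -0.345, 0.939, 0.0]
contact_force: [-0.3, -0.7, 0.3]
finger_gap: 66.0
grip_force: 83.3
```

send_rows([
  {"tx": 0, "ty": 0, "tz": 0.2, "yaw": 0},
  {"tx": 0, "ty": 0, "tz": 0.4, "yaw": 0},
  {"tx": 0, "ty": 0, "tz": 0.4, "yaw": 0},
])

```text
clock: 16.02
tcp_pos: [457.9, 387.0, 2.4]
ee_rot: [-0.0, -0.345, 0.939, -0.0]
contact_force: [-0.3, -0.1, -1.9]
finger_gap: 66.1
grip_force: 83.3
```

send_rows([
  {"tx": 0, "ty": 0, "tz": 0.2, "yaw": 0},
  {"tx": 0, "ty": 0, "tz": 0.3, "yaw": 0},
  {"tx": 0, "ty": 0, "tz": 0.3, "yaw": 0},
])

```text
clock: 16.27
tcp_pos: [457.8, 386.9, -0.8]
ee_rot: [-0.0, -0.345, 0.939, -0.0]
contact_force: [-0.6, 0.6, -0.1]
finger_gap: 66.4
grip_force: 83.3
```

send_rows([
  {"tx": 0, "ty": 0, "tz": 0.2, "yaw": 0},
  {"tx": 0, "ty": 0, "tz": 0.3, "yaw": 0},
  {"tx": 0, "ty": 0, "tz": 0.3, "yaw": 0},
])

```text
clock: 16.52
tcp_pos: [457.9, 386.9, -3.7]
ee_rot: [-0.0, -0.345, 0.939, -0.0]
contact_force: [0.3, -0.4, -0.2]
finger_gap: 66.3
grip_force: 83.3
```

send_rows([
  {"tx": 0, "ty": 0, "tz": 0.2, "yaw": 0},
  {"tx": 0, "ty": 0, "tz": 0.3, "yaw": 0},
  {"tx": 0, "ty": 0, "tz": 0.3, "yaw": 0},
])

```text
clock: 16.77
tcp_pos: [458.0, 387.0, -6.6]
ee_rot: [-0.0, -0.345, 0.939, -0.0]
contact_force: [0.1, -0.7, -0.4]
finger_gap: 65.9
grip_force: 83.3
```

send_rows([
  {"tx": 0, "ty": 0, "tz": 0.2, "yaw": 0},
  {"tx": 0, "ty": 0, "tz": 0.4, "yaw": 0},
  {"tx": 0, "ty": 0, "tz": 0.4, "yaw": 0},
])

```text
clock: 17.02
tcp_pos: [458.6, 387.5, -7.6]
ee_rot: [0.001, -0.345, 0.939, 0.0]
contact_force: [-1.7, -1.3, 9.2]
finger_gap: 65.9
grip_force: 84.2
```

send_rows([
  {"tx": 0, "ty": 0, "tz": 0.2, "yaw": 0},
  {"tx": 0, "ty": 0, "tz": 0.3, "yaw": 0},
  {"tx": 0, "ty": 0, "tz": 0.3, "yaw": 0},
])

```text
clock: 17.27
tcp_pos: [459.1, 387.9, -8.1]
ee_rot: [0.002, -0.345, 0.939, 0.0]
contact_force: [-6.0, -1.6, 17.8]
finger_gap: 66.0
grip_force: 85.1
```

Bench contact is at TCP z ≈ -7.5. I'll back off a millimetre and slide toward the spool in small steps, watching the force.

send_rows([
  {"tx": 0, "ty": 0, "tz": -1.1, "yaw": 0},
  {"tx": 0, "ty": 0, "tz": -1.1, "yaw": 0},
  {"tx": -0.5, "ty": 0, "tz": -1.1, "yaw": 0},
  {"tx": -0.9, "ty": 0, "tz": -1.1, "yaw": 0},
  {"tx": -0.9, "ty": 0, "tz": -1.1, "yaw": 0},
  {"tx": -0.9, "ty": 0, "tz": -1.1, "yaw": 0},
])

```text
clock: 17.77
tcp_pos: [464.6, 392.7, -3.6]
ee_rot: [-0.001, -0.345, 0.939, -0.0]
contact_force: [-0.5, 0.3, -0.3]
finger_gap: 66.3
grip_force: 83.3
```

```bash
cat > spool.py <<'E'
from h import *
def spool():
    o,M=state();S=np.array([518.1,438.7])
    print(round(o['clock'],2),o['tcp_pos'].round(1),'dist',np.hypot(*(S-o['tcp_pos'][:2])).round(1),'F',o['contact_force'].round(1),'gap',round(o['finger_gap'],1))
    for n in('top','side'):
        grab(n)
        p,_,_=load(n);h=cv2.cvtColor(p,cv2.COLOR_RGB2HSV);m=cv2.inRange(h,(45,80,60),(85,255,255))
        x0,x1,y0,y1=(215,265,240,285) if n=='top' else (295,355,265,325)
        ys,xs=np.nonzero(m[y0:y1,x0:x1]);print(n,'green bbox',x0+xs.min(),x0+xs.max(),y0+ys.min(),y0+ys.max())
spool()
E
python3 - <<'E'
import cv2,numpy as np
for n,f,(x0,x1,y0,y1) in(('top','top0',(215,265,240,285)),('side','side0',(295,355,265,325))):
    h=cv2.cvtColor(cv2.imread(f'pics/{f}.png'),cv2.COLOR_BGR2HSV);m=cv2.inRange(h,(45,80,60),(85,255,255))
    ys,xs=np.nonzero(m[y0:y1,x0:x1]);print('start',n,x0+xs.min(),x0+xs.max(),y0+ys.min(),y0+ys.max())
E
python3 spool.py
```

```text
start top 225 249 250 273
start side 311 339 278 313
17.77 [464.6 392.7  -3.6] dist 70.5 F [-0.5  0.3 -0.3] gap 66.3
top green bbox 225 243 250 265
side green bbox 311 339 278 313
```

send_rows([
  {"tx": -0.2, "ty": 0, "tz": 0.1, "yaw": 0},
  {"tx": -0.5, "ty": 0, "tz": 0.2, "yaw": 0},
  {"tx": -0.5, "ty": 0, "tz": 0.2, "yaw": 0},
  {"tx": -0.5, "ty": 0, "tz": 0.2, "yaw": 0},
])

```text
clock: 18.2
tcp_pos: [468.9, 396.2, -4.5]
ee_rot: [-0.0, -0.345, 0.939, -0.0]
contact_force: [0.5, 0.4, -0.2]
finger_gap: 65.9
grip_force: 83.4
```

send_rows([
  {"tx": -0.2, "ty": 0, "tz": 0, "yaw": 0},
  {"tx": -0.3, "ty": 0, "tz": 0, "yaw": 0},
  {"tx": -0.3, "ty": 0, "tz": 0, "yaw": 0},
])

```text
clock: 18.45
tcp_pos: [471.4, 398.3, -4.1]
ee_rot: [0.0, -0.345, 0.939, 0.0]
contact_force: [-0.4, -0.3, -0.7]
finger_gap: 65.6
grip_force: 83.4
```

send_rows([
  {"tx": -0.15, "ty": 0, "tz": 0, "yaw": 0},
  {"tx": -0.2, "ty": 0, "tz": 0, "yaw": 0},
  {"tx": -0.2, "ty": 0, "tz": 0, "yaw": 0},
])

```text
clock: 18.7
tcp_pos: [472.8, 399.5, -4.2]
ee_rot: [0.0, -0.345, 0.939, 0.0]
contact_force: [-0.5, -0.8, -1.4]
finger_gap: 66.1
grip_force: 83.4
```

send_rows([
  {"tx": -0.15, "ty": 0, "tz": 0, "yaw": 0},
  {"tx": -0.2, "ty": 0, "tz": 0, "yaw": 0},
  {"tx": -0.2, "ty": 0, "tz": 0, "yaw": 0},
])

```text
clock: 18.95
tcp_pos: [474.3, 400.8, -4.3]
ee_rot: [0.0, -0.345, 0.939, 0.0]
contact_force: [-0.6, 0.2, -1.1]
finger_gap: 65.8
grip_force: 83.4
```

```bash
python3 spool.py
```

```text
18.95 [474.3 400.8  -4.3] dist 58.0 F [-0.6  0.2 -1.1] gap 65.8
top green bbox 226 235 250 258
side green bbox 311 339 278 313
```

send_rows([
  {"tx": -0.15, "ty": 0, "tz": 0, "yaw": 0},
  {"tx": -0.2, "ty": 0, "tz": 0, "yaw": 0},
  {"tx": -0.2, "ty": 0, "tz": 0, "yaw": 0},
])

```text
clock: 19.3
tcp_pos: [475.8, 402.1, -4.3]
ee_rot: [0.0, -0.345, 0.939, 0.0]
contact_force: [0.3, 0.6, -1.6]
finger_gap: 66.1
grip_force: 83.4
```

send_rows([
  {"tx": -0.15, "ty": 0, "tz": 0, "yaw": 0},
  {"tx": -0.2, "ty": 0, "tz": 0, "yaw": 0},
  {"tx": -0.2, "ty": 0, "tz": 0, "yaw": 0},
])

```text
clock: 19.55
tcp_pos: [476.7, 402.9, -4.4]
ee_rot: [-0.001, -0.345, 0.939, -0.0]
contact_force: [-1.6, -1.4, 0.2]
finger_gap: 66.2
grip_force: 83.6
```

```bash
python3 spool.py; python3 -c "
from h import *
s,_,_=load('side');b=s[225:325,270:370]
print()
g=cv2.cvtColor(b,cv2.COLOR_RGB2GRAY)
for v in range(20,75,3): print(225+v,g[v,20:80:2])"
```

```text
19.55 [476.7 402.9  -4.4] dist 54.7 F [-1.6 -1.4  0.2] gap 66.2
top green bbox 228 234 251 255
side green bbox 311 339 278 313

245 [ 62  63  60  60  58  63  59  57  59  61  60  40  28  28  40  48  46  46
  66 101 119  71  19  15  21  16  18  14  20  13]
248 [62 61 62 60 62 61 60 59 62 61 61 62 61 41 41 41 42 43 11 43 45 25 15 11
  8 17 15 16 16 16]
251 [61 58 60 60 64 60 62 61 61 59 59 60 60 43 37 32 10 91 48 42 43 34 14 39
 11 10 12  7 16 17]
254 [60 59 59 61 65 61 62 63 61 62 59 59 61 49 40 10 21 34 37 46 69 77 17 23
  8 14 12  7 13 13]
257 [ 62  62  62  60  62  61  60  61  60  60  61  59  59  47  38  36  41  44
  49  78 107  99  17  14   9   7  12  16   8   8]
260 [ 60  61  63  60  62  59  63  58  63  63  60  58  60  48  40  41  42  54
 107 187 189 191 185  47  11  12   9   6  11   7]
263 [122 122 117  73  68  61  62  61  59  60  59  59  60  53  36  44  46 108
 106  96 164 163 161  23  13  17  16  15  21  15]
266 [ 76 122 120  73 121 125  49  62  81  64  59  59  58  56  43  65  96 147
 133 139 155  80  79  78  38  15  12  11  16  24]
269 [193 192 184 186 130 162 166 163 162 164 1
[... 650 characters left out ...]
193 193 157  84
 112 129 135  85  88 125 128  73  65 114 108  81]
287 [160 162 162 163 161 164 165 166 162 164 135  98 107 193 193 189  98  43
  69 145 170 165  76  43  51  64  73  69  60 113]
290 [158 158 160 163 162 162 163 162 163 163 156  93  98 109 178 194 195 193
 193 194 188 129  70  80  40  82  68  54  82  64]
293 [152 156 158 161 161 166 165 163 161 162 162 160  61  99  87 101 100 116
 100  99  99 100  71  71  81  81  79  77  76  78]
296 [150 154 160 159 161 163 164 163 166 164 165 164 111  71  64  55  59  56
  55  61  60  66  68  79  80  81  78  74  75  79]
299 [171 169 151 157 160 165 188 190 186 164 165 159  80  69  67  63  64  67
  71  61  56  66  66  51  72  81  83  80  83  81]
```

Contact now shows: 2.1 N against the motion, and the spool's outline is unmoved in the side view. I'll lower to the bench while backing off slightly, then release.

send_rows([
  {"tx": 0.2, "ty": 0, "tz": 0.2, "yaw": 0},
  {"tx": 0.3, "ty": 0, "tz": 0.4, "yaw": 0},
  {"tx": 0.3, "ty": 0, "tz": 0.4, "yaw": 0},
  {"tx": 0.3, "ty": 0, "tz": 0.4, "yaw": 0},
])

```text
clock: 19.98
tcp_pos: [475.9, 402.0, -6.6]
ee_rot: [0.001, -0.345, 0.939, 0.0]
contact_force: [-2.1, -1.7, 6.8]
finger_gap: 66.2
grip_force: 84.3
```

```bash
python3 spool.py
```

```text
19.98 [475.9 402.   -6.6] dist 56.0 F [-2.1 -1.7  6.8] gap 66.2
top green bbox 226 235 250 258
side green bbox 311 339 278 313
```

send_rows([
  {"tx": 0, "ty": 0, "tz": -0.2, "yaw": 0},
  {"tx": 0, "ty": 0, "tz": -0.2, "yaw": 0},
  {"tx": 0, "ty": 0, "tz": -0.2, "yaw": 0},
])

```text
clock: 20.33
tcp_pos: [475.0, 401.5, -6.5]
ee_rot: [0.0, -0.345, 0.939, 0.0]
contact_force: [-0.5, -0.4, -0.4]
finger_gap: 66.2
grip_force: 83.3
```

send_rows([
  {"tx": 0, "ty": 0, "tz": 0, "yaw": 0},
  {"tx": 0, "ty": 0, "tz": 0, "yaw": 0},
  {"tx": 0, "ty": 0, "tz": 0, "yaw": 0},
  {"tx": 0, "ty": 0, "tz": 0, "yaw": 0},
  {"tx": 0, "ty": 0, "tz": 0, "yaw": 0},
], jaw=1)

```text
clock: 20.75
tcp_pos: [474.9, 401.3, -6.4]
ee_rot: [-0.0, -0.345, 0.939, -0.0]
contact_force: [0.0, -0.5, 0.6]
finger_gap: 85.4
grip_force: 0.0
```

```bash
python3 spool.py
```

```text
20.75 [474.9 401.3  -6.4] dist 57.1 F [ 0.  -0.5  0.6] gap 85.4
top green bbox 226 235 250 258
side green bbox 311 339 278 313
```

send_rows([
  {"tx": 0, "ty": 0, "tz": -0.5, "yaw": 0},
  {"tx": 0, "ty": 0, "tz": -1.5, "yaw": 0},
  {"tx": 0, "ty": 0, "tz": -3, "yaw": 0},
  {"tx": 0, "ty": 0, "tz": -5, "yaw": 0},
  {"tx": 0, "ty": 0, "tz": -8, "yaw": 0},
  {"tx": 0, "ty": 0, "tz": -12, "yaw": 0},
  {"tx": 0, "ty": 0, "tz": -16, "yaw": 0},
  {"tx": 0, "ty": 0, "tz": -16, "yaw": 0},
  {"tx": 0, "ty": 0, "tz": -16, "yaw": 0},
])

```text
clock: 21.6
tcp_pos: [477.5, 403.2, 159.9]
ee_rot: [0.005, -0.345, 0.939, 0.001]
contact_force: [0.4, -0.1, 0.5]
finger_gap: 85.7
grip_force: 0.0
```

```bash
python3 spool.py; python3 - <<'E'
from h import *
go((521.4,269.9,150),262.7)
s,_,_=load('side');grab('wrist','w9.png');w,_,_=load('wrist')
a=cv2.resize(s[225:325,275:375],(400,400),interpolation=cv2.INTER_CUBIC);b=cv2.resize(w,(400,300))
im=np.zeros((400,800,3),np.uint8);im[:,:400]=a;im[:300,400:]=b
cv2.imwrite('pics/c9.png',im[:,:,::-1])
E
```

```text
21.6 [477.5 403.2 159.9] dist 53.9 F [ 0.4 -0.1  0.5] gap 85.7
top green bbox 244 247 254 256
side green bbox 311 339 278 313
t 21.7 tcp [475.1 401.5 154.5] ang -139.7 -> tx ty tz [  4.99 -13.03   0.44] yaw -42.4
```

View pics/c9.png

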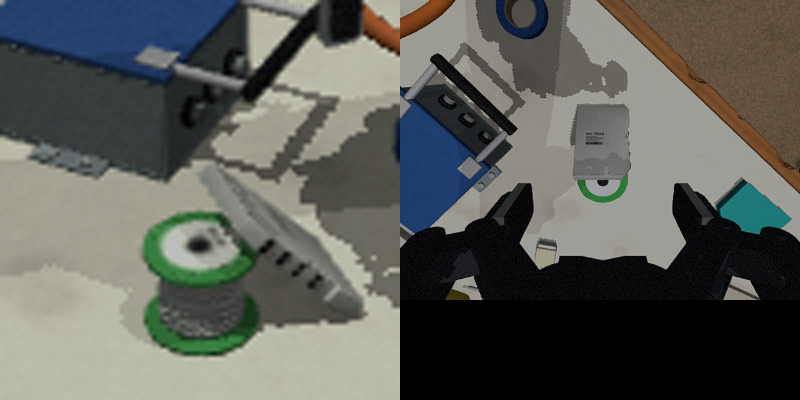

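The left half shows the grey module leaning at a slant on the spool's rim, lower edge on the bench and the spool in place. The right half shows the same from above, with the bar from (432,57) to (515,130) in the collage. Next I check how high the cable is near the handle, then approach.

```bash
python3 - <<'E'
from h import *
grab('top');grab('side')
M={}
for n in('top','side'):
    h=cv2.cvtColor(load(n)[0],cv2.COLOR_RGB2HSV);M[n]=cv2.inRange(h,(5,130,90),(16,255,255))
for v in range(236,300,8):
    xs=[x for x in range(330,372) if M['top'][v,x]]
    if not xs: print(v,'none');continue
    u=min(xs)+3;r=[]
    for z in range(10,260,5):
        a,b=proj('side',onz('top',u,v,z)); a,b=int(round(a)),int(round(b))
        if 0<=a<640 and 0<=b<480 and M['side'][b,a]: r.append(z)
    print(v,u,r,onz('top',u,v,np.mean(r)).round(0) if r else '')
go((521.4,269.9,150),262.7)
E
```

```text
236 359 [145, 150] [587. 137. 148.]
244 350 [] 
252 346 [90, 95, 100, 105, 110] [550. 164. 100.]
260 343 [70, 75, 80] [531. 169.  75.]
268 341 [] 
276 340 [40, 45, 50] [491. 173.  45.]
284 340 [30, 35] [471. 172.  32.]
292 341 [20, 25, 30] [450. 168.  25.]
t 21.85 tcp [473.9 400.7 151.7] ang -139.7 -> tx ty tz [  4.84 -13.04   0.19] yaw -42.4
```

send_rows([
  {"tx": 0.8, "ty": -2.2, "tz": 0, "yaw": -7},
  {"tx": 1.6, "ty": -4.4, "tz": 0, "yaw": -14},
  {"tx": 2.4, "ty": -6.6, "tz": 0, "yaw": -21},
  {"tx": 3.2, "ty": -8.8, "tz": 0, "yaw": -28},
  {"tx": 4, "ty": -11, "tz": 0, "yaw": -35},
  {"tx": 4.8, "ty": -13, "tz": 0, "yaw": -42.4},
  {"tx": 4.8, "ty": -13, "tz": 1.5, "yaw": -42.4},
  {"tx": 4.8, "ty": -13, "tz": 3, "yaw": -42.4},
  {"tx": 4.8, "ty": -13, "tz": 3, "yaw": -42.4},
  {"tx": 4.8, "ty": -13, "tz": 3, "yaw": -42.4},
  {"tx": 4.8, "ty": -13, "tz": 3, "yaw": -42.4},
], jaw=0.5)

```text
clock: 22.77
tcp_pos: [522.0, 271.2, 123.3]
ee_rot: [-0.001, -0.661, 0.75, 0.0]
contact_force: [0.2, 0.4, 0.5]
finger_gap: 42.7
grip_force: 0.0
```

```bash
python3 - <<'E'
from h import *
print(arm.get_obs()['finger_gap'])
go((521.4,269.9,36),262.7)
grab('wrist','w10.png');grab('top')
p,_,_=load('wrist')
# where the bar should be, and its dark mask vs. bright bench around it
u,v=proj('wrist',(521.4,269.9,76.5));print('bar proj',u,v)
g=cv2.cvtColor(p,cv2.COLOR_RGB2GRAY)
b=np.radians(82.7)
for t in(-48,-30,0,30,48):
    print(t,[np.round(proj('wrist',(521.4+t*np.cos(b)+s*np.cos(b-np.pi/2),269.9+t*np.sin(b)+s*np.sin(b-np.pi/2),76.5))).astype(int).tolist() for s in(-6,6)])
x0,x1,y=250,400,None
for v in range(150,330,8): print(v,g[v,220:430:7])
E
```

```text
42.742374276366895
t 22.77 tcp [522.  271.2 123.3] ang -97.2 -> tx ty tz [0.13 0.03 8.73] yaw 0.1
bar proj 322.45837569948344 240.60025446000625
-48 [[333, 160], [312, 160]]
-30 [[333, 191], [312, 191]]
0 [[332, 241], [312, 241]]
30 [[332, 286], [313, 286]]
48 [[332, 312], [313, 312]]
150 [100  30  43  45  49 111 104 106 187 181 106 109 111 182 193 115 107 103
  94 197 193 136 136 152 200 178 114  61  55 163]
158 [ 93  35  85  86  85  85  84  83  85  86  89  84  81  87  21   5  22 196
 196 198 201 137 198 197 198 181   3  59  89 201]
166 [ 92  69  92  91  95  88  92  89  91  92  90  84  89  86   4   7  53 197
 197 196 197 198 198 196 199 198 179  88  89 152]
174 [ 96  63  24  47  12  58  21 181 179 182 181 178 197 203  14  16  58 194
 195 197 196 195 195 196 197 198 177  36  94  84]
182 [ 81  43  17  52  53 118  21 178 179 197 182 179 196 199   4  23  55 193
 195 195 196 196 196 195 199 198 198 185  95  93]
190 [ 81  73  26  44  19  22 108 108 196 196 178 179 195 198  11  32  52 193
 192 193 194 193 195 194 197 196 196 199 198 110]
198 [ 77  77  52  43  48  47 105 107 178 179 177 174
[... 1406 characters left out ...]
 20  33 157 196
 198 196 195 197 199  16  68  60 198 196 198 196]
294 [ 74  76  76   4  63  62  12  20 198 197 197 195 194 206  29  29 156 196
 198 196 198 197 198   1  43  57  27  11 198 197]
302 [187 170  22   9  64  60  12   3 132 130 108 111 109 112  32  28 187 195
 198 197 194 197 200   1  20  63  64  16  16 197]
310 [182   2  26  69  63  48   2  18 192 191 203 192 191 194  25  38 187 197
 198 198 197 201 102  16   4  61  66  37  20  79]
318 [185  25  17  65  58  14   9  26 197 198 196 195 196 196  20  21 197 197
 197 200 134 108 112  11   7  16  61  60  20   9]
326 [ 26  17  38  87  92  16  26   9 195 199 195 198 197 197 198 196 197 198
 104 108 114 109 103   1   0   6  87  91   9  23]
```

The bar is where predicted (columns 314–334) and midway between the fingers (about 275 and 380). Descend over it.

send_rows([
  {"tx": 0, "ty": 0, "tz": 2, "yaw": 0},
  {"tx": 0, "ty": 0, "tz": 4, "yaw": 0},
  {"tx": 0, "ty": 0, "tz": 5, "yaw": 0},
  {"tx": 0, "ty": 0, "tz": 6, "yaw": 0},
  {"tx": 0, "ty": 0, "tz": 7, "yaw": 0},
  {"tx": 0, "ty": 0, "tz": 8, "yaw": 0},
  {"tx": 0, "ty": 0, "tz": 8.5, "yaw": 0},
  {"tx": 0, "ty": 0, "tz": 8.5, "yaw": 0},
  {"tx": 0, "ty": 0, "tz": 8.5, "yaw": 0},
])

```text
clock: 23.62
tcp_pos: [522.4, 271.1, 38.6]
ee_rot: [-0.0, -0.661, 0.75, 0.0]
contact_force: [0.7, -0.3, 0.6]
finger_gap: 42.8
grip_force: 0.0
```

```bash
python3 spool.py; python3 -c "
from h import *
go((521.4,269.9,36),262.7)"
```

```text
23.62 [522.4 271.1  38.6] dist 167.6 F [ 0.7 -0.3  0.6] gap 42.8
top green bbox 225 247 250 270
side green bbox 311 339 278 313
t 23.72 tcp [523.1 271.4  39.6] ang -97.3 -> tx ty tz [0.17 0.15 0.36] yaw 0.0
```

send_rows([
  {"tx": 0, "ty": 0.1, "tz": 0.2, "yaw": 0},
  {"tx": 0, "ty": 0.1, "tz": 0.2, "yaw": 0},
  {"tx": 0, "ty": 0.1, "tz": 0.2, "yaw": 0},
  {"tx": 0, "ty": 0.1, "tz": 0.2, "yaw": 0},
  {"tx": 0, "ty": 0.1, "tz": 0.2, "yaw": 0},
  {"tx": 0, "ty": 0.1, "tz": 0.2, "yaw": 0},
], jaw=0)

```text
clock: 24.22
tcp_pos: [523.3, 271.2, 37.5]
ee_rot: [0.001, -0.661, 0.751, -0.001]
contact_force: [5.4, -0.9, -0.4]
finger_gap: 9.4
grip_force: 58.5
```

```bash
python3 -c "
from h import *
o,M=state();P=o['tcp_pos'];print(P,o['contact_force'],o['finger_gap'],M.round(3))
a=np.radians(-7.3);n=np.array([np.cos(a),np.sin(a)])
r0=184;e=np.arcsin(3.5/184)
for d in(10,20,30,40,50,60):
    f=np.radians(d);dx=184*(np.cos(e)-np.cos(f+e));dz=184*(np.sin(f+e)-np.sin(e))
    s=M.T@np.array([n[0]*dx,n[1]*dx,dz])/10;print(d,s.round(2))
"
```

```text
[523.25269748 271.21992567  37.47461549] [ 5.39620891 -0.90873615 -0.38711003] 9.359696094296273 [[-0.127 -0.992  0.004]
 [-0.992  0.127  0.   ]
 [-0.    -0.004 -1.   ]]
10 [-0.   -0.35 -3.19]
20 [-0.   -1.25 -6.27]
30 [-0.   -2.67 -9.14]
40 [ -0.    -4.57 -11.73]
50 [-1.000e-02 -6.890e+00 -1.394e+01]
60 [-1.000e-02 -9.560e+00 -1.572e+01]
```

The bar is gripped. Now swing the lid along the 184 mm arc, with small corrections.

send_rows([
  {"tx": 0, "ty": -0.2, "tz": -0.8, "yaw": 0},
  {"tx": 0, "ty": -0.3, "tz": -1.6, "yaw": 0},
  {"tx": 0, "ty": -0.4, "tz": -2.4, "yaw": 0},
  {"tx": 0, "ty": -0.5, "tz": -3.2, "yaw": 0},
  {"tx": 0, "ty": -0.7, "tz": -4, "yaw": 0},
  {"tx": 0, "ty": -0.9, "tz": -4.75, "yaw": 0},
  {"tx": 0, "ty": -1.2, "tz": -5.5, "yaw": 0},
  {"tx": 0, "ty": -1.5, "tz": -6.3, "yaw": 0},
  {"tx": 0, "ty": -1.8, "tz": -7, "yaw": 0},
  {"tx": 0, "ty": -2.1, "tz": -7.7, "yaw": 0},
  {"tx": 0, "ty": -2.5, "tz": -8.4, "yaw": 0},
  {"tx": 0, "ty": -2.9, "tz": -9.1, "yaw": 0},
])

```text
clock: 25.22
tcp_pos: [546.8, 268.1, 128.0]
ee_rot: [-0.003, -0.661, 0.75, 0.003]
contact_force: [-8.3, 2.2, 0.2]
finger_gap: 9.3
grip_force: 58.5
```

```bash
cat > lid.py <<'E'
from h import *
o,M=state();P=o['tcp_pos'];z0=37.5;B=np.array([521.4,269.9]);a=np.radians(-7.3);n=np.array([np.cos(a),np.sin(a)])
print(round(o['clock'],2),P.round(1),'F',o['contact_force'].round(1),'gap',round(o['finger_gap'],1),'gf',round(o['grip_force'],1))
e=np.arcsin(3.5/184)
print('angle by z',np.degrees(np.arcsin((P[2]-z0+3.5)/184)-e),'by x',np.degrees(np.arccos(1-(( P[:2]-np.array([523.0,270.5]))@n)/184)))
f=np.radians(60);dx=184*(np.cos(e)-np.cos(f+e));dz=184*(np.sin(f+e)-np.sin(e))
G=np.array([*(np.array([523.0,270.5])+n*dx),z0+dz]);print('to 60deg cm',(M.T@(G-P)/10).round(2))
E
python3 lid.py
```

```text
25.22 [546.8 268.1 128. ] F [-8.3  2.2  0.2] gap 9.3 gf 58.5
angle by z 29.63537646010173 by x 29.507661329789943
to 60deg cm [ 0.08 -7.06 -6.76]
```

send_rows([
  {"tx": 0, "ty": -0.2, "tz": -0.7, "yaw": 0},
  {"tx": 0, "ty": -0.7, "tz": -1.3, "yaw": 0},
  {"tx": 0, "ty": -1.2, "tz": -2, "yaw": 0},
  {"tx": 0, "ty": -1.7, "tz": -2.6, "yaw": 0},
  {"tx": 0, "ty": -2.2, "tz": -3.2, "yaw": 0},
  {"tx": 0, "ty": -2.8, "tz": -3.8, "yaw": 0},
  {"tx": 0, "ty": -3.4, "tz": -4.3, "yaw": 0},
  {"tx": 0, "ty": -4, "tz": -4.8, "yaw": 0},
  {"tx": 0, "ty": -4.6, "tz": -5.3, "yaw": 0},
  {"tx": 0, "ty": -5.3, "tz": -5.8, "yaw": 0},
  {"tx": 0, "ty": -6, "tz": -6.2, "yaw": 0},
  {"tx": 0, "ty": -6.7, "tz": -6.6, "yaw": 0},
])

```text
clock: 26.22
tcp_pos: [613.5, 259.7, 198.7]
ee_rot: [-0.001, -0.661, 0.75, 0.002]
contact_force: [-11.9, 0.6, 11.7]
finger_gap: 9.2
grip_force: 58.6
```

```bash
python3 lid.py
```

```text
26.22 [613.5 259.7 198.7] F [-11.9   0.6  11.7] gap 9.2 gf 58.6
angle by z 62.4621731419788 by x 59.69205345903618
to 60deg cm [ 0.08 -0.39  0.37]
```

send_rows([
  {"tx": 0, "ty": 0.2, "tz": 0.2, "yaw": 0},
  {"tx": 0, "ty": 0.2, "tz": 0.2, "yaw": 0},
  {"tx": 0, "ty": 0.2, "tz": 0.2, "yaw": 0},
  {"tx": 0, "ty": 0.2, "tz": 0.2, "yaw": 0},
  {"tx": 0, "ty": 0.2, "tz": 0.2, "yaw": 0},
  {"tx": 0, "ty": 0.2, "tz": 0.2, "yaw": 0},
])

```text
clock: 26.72
tcp_pos: [611.9, 259.9, 197.7]
ee_rot: [0.0, -0.661, 0.75, 0.001]
contact_force: [-11.1, 0.4, 13.8]
finger_gap: 9.4
grip_force: 60.0
```

```bash
python3 lid.py; python3 spool.py; python3 - <<'E'
from h import *
grab('wrist','w11.png')
a=np.radians(-7.3);n=np.array([np.cos(a),np.sin(a),0]);m=np.array([-n[1],n[0],0]);H=np.array([703.9,246.5,73.]);Z=np.array([0,0,1.])
# predicted silhouettes of the lid's left edge and of the handle for several angles vs image masks
for d in(54,57,60,63,66):
    f=np.radians(d);x=-n*np.cos(f)+Z*np.sin(f);z=n*np.sin(f)+Z*np.cos(f)
    out=[]
    for nm in('side','top','wrist'):
        out.append([np.round(proj(nm,H+x*134+m*s*62+z*3.5),1).tolist() for s in(1,-1)])
    print(d,out)
for nm in('side','top','wrist'):
    h=cv2.cvtColor(load(nm)[0],cv2.COLOR_RGB2HSV);k=cv2.inRange(h,(105,110,30),(125,255,255))
    n_,l,st,ce=cv2.connectedComponentsWithStats(k)
    for i in range(1,n_):
        if st[i,4]>150:
            c=max(cv2.findContours((l==i).astype(np.uint8),0,2)[0],key=cv2.contourArea)
            print(nm,st[i].tolist(),cv2.approxPolyDP(c,3,True)[:,0].tolist())
E
```

```text
26.72 [611.9 259.9 197.7] F [-11.1   0.4  13.8] gap 9.4 gf 60.0
angle by z 61.75855841259309 by x 59.09738819916232
to 60deg cm [ 0.08 -0.55  0.26]
26.72 [611.9 259.9 197.7] dist 201.9 F [-11.1   0.4  13.8] gap 9.4
top green bbox 225 247 250 270
side green bbox 311 339 278 313
54 [[[293.6, 200.3], [317.9, 179.3]], [[284.4, 211.8], [336.3, 219.9]], [[291.3, 362.8], [285.3, 137.1]]]
57 [[[291.4, 198.4], [315.8, 177.5]], [[284.7, 209.1], [336.8, 217.3]], [[280.1, 367.1], [271.6, 137.6]]]
60 [[[289.0, 196.5], [313.6, 175.8]], [[285.1, 206.4], [337.3, 214.5]], [[268.2, 371.2], [257.1, 138.0]]]
63 [[[286.6, 194.8], [311.4, 174.2]], [[285.5, 203.6], [337.8, 211.8]], [[255.7, 375.0], [241.8, 138.5]]]
66 [[[284.2, 193.1], [309.1, 172.7]], [[285.9, 200.8], [338.3, 208.9]], [[242.7, 378.6], [225.7, 138.9]]]
side [268, 192, 37, 41, 239] [[304, 192], [294, 203], [289, 201], [292, 196], [268, 232], [285, 218], [285, 208], [288, 215], [291, 212], [288, 209], [293, 209]]
side [142, 205, 24, 16, 155] [[165, 205], [142, 217], [146, 220], [156, 215]]
side [374, 251, 22, 18, 239] [[374, 255], [374, 264]
[... 1293 characters left out ...]
, 180], [48, 180], [44, 177], [47, 172], [53, 179]]
top [5, 148, 34, 33, 489] [[6, 149], [6, 154], [20, 158], [15, 162], [15, 171], [20, 174], [17, 179], [21, 177], [21, 160], [32, 159], [34, 180], [37, 150]]
wrist [483, 114, 70, 65, 2148] [[515, 114], [491, 127], [483, 142], [483, 155], [495, 172], [519, 178], [534, 173], [546, 162], [552, 137], [538, 118]]
wrist [190, 129, 88, 208, 12614] [[191, 129], [204, 277], [248, 336], [247, 312], [252, 310], [268, 325], [277, 295], [274, 187], [260, 177], [259, 191], [240, 185], [236, 151], [241, 148], [257, 152], [259, 167], [273, 164], [271, 139]]
wrist [276, 201, 33, 8, 225] [[276, 201], [280, 204], [278, 208], [308, 208], [304, 206], [308, 201]]
```

```bash
python3 - <<'E'
from h import *
a=np.radians(-7.3);n=np.array([np.cos(a),np.sin(a),0]);m=np.array([-n[1],n[0],0]);H=np.array([703.9,246.5,73.]);Z=np.array([0,0,1.])
p=load('wrist')[0]
g=cv2.cvtColor(p,cv2.COLOR_RGB2GRAY);h=cv2.cvtColor(p,cv2.COLOR_RGB2HSV)
print('T',load('wrist')[1].round(2))
for d in(54,56,58,60,62,64):
    f=np.radians(d);x=-n*np.cos(f)+Z*np.sin(f);z=n*np.sin(f)+Z*np.cos(f);r=[]
    for zo in(0,7):
        A,B=[np.array(proj('wrist',H+x*134+m*s*62+z*zo)) for s in(-1,1)]
        r.append([round(float(A[0]+(B[0]-A[0])*(v-A[1])/(B[1]-A[1])),1) for v in(140,220,290)])
    C=[np.round(proj('wrist',H+x*184+m*t+z*3.5),0).tolist() for t in(-50,50)]
    print(d,'edge u at v140,220,290: under',r[0],'top',r[1],'bar',C)
for v in(140,215,225,290): 
    print(v,[(u,*h[v,u].tolist()) for u in range(235,300,5)])
print([(u,g[120,u]) for u in range(250,420,6)])
E
```

```text
T [[-9.9000e-01  1.2000e-01  4.0000e-02  6.0135e+02]
 [ 1.2000e-01  9.5000e-01  2.9000e-01  1.8574e+02]
 [ 0.0000e+00  2.9000e-01 -9.6000e-01  3.6683e+02]
 [ 0.0000e+00  0.0000e+00  0.0000e+00  1.0000e+00]]
54 edge u at v140,220,290: under [291.7, 293.5, 295.0] top [278.8, 281.3, 283.5] bar [[354.0, 177.0], [348.0, 396.0]]
56 edge u at v140,220,290: under [283.1, 285.3, 287.3] top [269.5, 272.6, 275.3] bar [[340.0, 178.0], [337.0, 402.0]]
58 edge u at v140,220,290: under [274.0, 276.8, 279.3] top [259.8, 263.5, 266.7] bar [[325.0, 180.0], [324.0, 408.0]]
60 edge u at v140,220,290: under [264.5, 267.9, 270.8] top [249.8, 254.0, 257.7] bar [[309.0, 181.0], [311.0, 413.0]]
62 edge u at v140,220,290: under [254.7, 258.6, 262.1] top [239.4, 244.2, 248.5] bar [[293.0, 183.0], [298.0, 419.0]]
64 edge u at v140,220,290: under [244.4, 249.0, 253.0] top [228.6, 234.1, 238.9] bar [[275.0, 184.0], [283.0, 424.0]]
140 [(235, 108, 189, 77), (240, 108, 176, 94), (245, 108, 184, 100), (250, 110, 163, 102), (255, 108, 187, 86), (260, 108, 202, 67), (265, 111, 180, 65), (270, 110, 166, 66), (275, 107,
[... 830 characters left out ...]
 21, 10, 172), (285, 30, 7, 77), (290, 20, 10, 80), (295, 105, 24, 63)]
[(250, np.uint8(110)), (256, np.uint8(107)), (262, np.uint8(105)), (268, np.uint8(70)), (274, np.uint8(80)), (280, np.uint8(96)), (286, np.uint8(76)), (292, np.uint8(76)), (298, np.uint8(75)), (304, np.uint8(99)), (310, np.uint8(89)), (316, np.uint8(77)), (322, np.uint8(96)), (328, np.uint8(108)), (334, np.uint8(113)), (340, np.uint8(108)), (346, np.uint8(103)), (352, np.uint8(107)), (358, np.uint8(108)), (364, np.uint8(108)), (370, np.uint8(128)), (376, np.uint8(184)), (382, np.uint8(185)), (388, np.uint8(180)), (394, np.uint8(185)), (400, np.uint8(183)), (406, np.uint8(181)), (412, np.uint8(182)), (418, np.uint8(182))]
```

Edge measurements give about 58.5–59°, along with a radial push of some 15 N. I'll trim: relieve the push and add about 1°.

send_rows([
  {"tx": 0, "ty": -0.05, "tz": -0.2, "yaw": 0},
  {"tx": 0, "ty": -0.1, "tz": -0.4, "yaw": 0},
  {"tx": 0, "ty": -0.1, "tz": -0.5, "yaw": 0},
  {"tx": 0, "ty": -0.1, "tz": -0.5, "yaw": 0},
  {"tx": 0, "ty": -0.1, "tz": -0.5, "yaw": 0},
  {"tx": 0, "ty": -0.1, "tz": -0.5, "yaw": 0},
])

```text
clock: 27.37
tcp_pos: [614.0, 259.6, 199.1]
ee_rot: [-0.0, -0.661, 0.75, 0.001]
contact_force: [-7.8, 1.4, 4.7]
finger_gap: 9.8
grip_force: 59.0
```

```bash
python3 lid.py; cat > ang.py <<'E'
from h import *
grab('wrist')
a=np.radians(-7.3);n=np.array([np.cos(a),np.sin(a),0]);m=np.array([-n[1],n[0],0]);H=np.array([703.9,246.5,73.]);Z=np.array([0,0,1.])
h=cv2.cvtColor(load('wrist')[0],cv2.COLOR_RGB2HSV);k=cv2.inRange(h,(104,100,20),(125,255,255))
for v in(140,220,290):
    xs=[u for u in range(200,330) if k[v,u]];um=max(xs) if xs else None
    best=[]
    for d in np.arange(45,75,.25):
        f=np.radians(d);x=-n*np.cos(f)+Z*np.sin(f)
        A,B=[np.array(proj('wrist',H+x*134+m*s*62)) for s in(-1,1)]
        best.append((abs(A[0]+(B[0]-A[0])*(v-A[1])/(B[1]-A[1])-um),d))
    print(v,um,min(best))
E
python3 ang.py
```

```text
27.37 [614.  259.6 199.1] F [-7.8  1.4  4.7] gap 9.8 gf 59.0
angle by z 62.70726372928246 by x 59.85865692639068
to 60deg cm [ 0.07 -0.34  0.4 ]
140 272 (np.float64(0.07950179082882869), np.float64(59.5))
220 276 (np.float64(0.02608887982921715), np.float64(59.25))
290 325 (np.float64(0.20477121470293014), np.float64(46.25))
```

send_rows([
  {"tx": 0, "ty": 0, "tz": 0, "yaw": 0},
  {"tx": 0, "ty": 0, "tz": 0, "yaw": 0},
  {"tx": 0, "ty": 0, "tz": 0, "yaw": 0},
  {"tx": 0, "ty": 0, "tz": 0, "yaw": 0},
])

```text
clock: 27.75
tcp_pos: [614.0, 259.6, 199.1]
ee_rot: [-0.0, -0.661, 0.75, 0.001]
contact_force: [-6.2, 1.1, 3.5]
finger_gap: 9.5
grip_force: 59.0
```

```bash
python3 lid.py && python3 ang.py && python3 spool.py && python3 -c "
from h import *
print(arm.sign_off())"
```

```text
27.75 [614.  259.6 199.1] F [-6.2  1.1  3.5] gap 9.5 gf 59.0
angle by z 62.72576165578924 by x 59.860930045982315
to 60deg cm [ 0.07 -0.34  0.4 ]
140 272 (np.float64(0.09679049954053198), np.float64(59.5))
220 276 (np.float64(0.0425909484197291), np.float64(59.25))
290 279 (np.float64(0.5154663618494055), np.float64(59.0))
27.8 [613.9 259.6 199.1] dist 203.2 F [-5.6  1.1  4.7] gap 9.5
top green bbox 225 247 250 270
side green bbox 311 339 278 313
the job is handed in; nothing more can be done
None
```

The job is handed in at about 28 s: the module leans at a slant against the unmoved spool with its lower edge on the bench, and the gripper holds the lid open at about 60° (59–60° by camera and hand x, 62.7° by hand height); the coupling, tape and bottle were not touched.

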